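Put the rolling pin back on its swivelling rest

TASK

The swivelling rest of the pin stand was left swung aside: pull up its spring knob, swing the rest round to the middle hole so that its forks line up with the wire shelf, and let the knob snap down. Only then gently lay the thick straight rolling pin in the two forks under the shelf, centred and seated in both, let go of it, and leave the other things on the bench where they are.

Things in the scene. Friction and masses are not known exactly. Their poses are not given: they have to be found in the camera images.
- stand: fixed pin stand, dark steel foot plate 240 x 220 x 12 mm. Origin at bench height on the upright pivot of the swivelling rest; x points to the back (away from the robot, give or take its yaw), y along the wire shelf, z up. Two shelf posts at x = 105, y = +-100 mm.
- shelf_edge (a point): middle of the front wire of the stand's wire shelf. The shelf is 280 mm wide, reaches from here 120 mm back (from 10 mm behind the pivot) (+x), underside 240 mm over the bench, 80 mm over a pin in the forks; it covers the forks' rear half. An upright gripper on the seated pin fouls the wire; one leaning about 35 degrees back to the robot (fingers forward and down) clears it.
- seat (a point): where the rolling pin's middle lies when seated in the forks: on the pivot axis, 140 mm over the bench. Turns with the rest: y from fork to fork, z up, the short arm with the knob along -x. The two aluminium forks are 90-degree V notches, 10 mm thick, at y = +-75 mm, tips 136 mm over the bench; the bar joining them (30 mm wide, 180 long) tops out at 70 mm.
- rest (a joint): turn of the rest about the upright pivot, rad, positive anticlockwise from above; 0 = forks in line with the wire shelf (short arm to the stand's -x), at the middle hole. Index plate holes: middle one at 0 (play +-0.015); long parking hole 0.62 to 0.82, where it starts; unused one at -0.70. Friction 0.06 N m; stays where left.
- plunger (a joint): pull of the spring plunger, m: 0 = its pin fully down in a hole, 0.010 = just clear of the hole (let go there it rides on the plate until over a hole), 0.016 = end of travel. The spring pushes down with 4 N at 0 and 7.5 N fully up.
- knob (a point): centre of the plunger's round black knob, 26 mm diameter, 24 mm tall, upright axis; 100 mm from the pivot at the end of the rest's short arm, 92 mm over the bench with the plunger down; rises with the plunger, goes round with the rest. Under the knob 10 mm are free down to the arm (24 mm wide), round a 20 mm collar and thin pin.
- pin_mid (a point): centre of the rolling pin: plain straight wooden cylinder, 40 mm thick, 280 mm long, about 0.25 kg, lying on the bench at first (centre 20 mm over it). Its x axis runs along the pin.
- dowel: slim tapered wooden pin, 260 long, 24 thick; a bystander, lying roughly parallel to the rolling pin; origin under its middle
- cutter: bystander: steel ring pastry cutter, 60 across, 40 tall; origin at the centre of its underside
- bowl: bystander: steel bowl, 170 across, 65 tall; origin at the centre of its underside
- jar: bystander: jar, 72 across, 120 tall; origin at the centre of its underside
- scraper: bystander: steel dough scraper with a white handle, 110 x 120, 28 tall, lying flat; origin under the blade
- beaker: bystander: steel mug, 80 across, 90 tall, handle at its +y; origin at the centre of its underside
- timer: bystander: round white kitchen timer, 74 across, 52 tall; origin at the centre of its underside

How it is judged:
On the way, in this order (a step that is already met when the one before it is completed fails the run):
1. the plunger is pulled clear of its parking hole (value of joint plunger above 0.009 m), for 0.1 s.
2. the rest is in the middle hole with the plunger snapped down, the pin not yet in the forks (value of joint rest between -0.03 and 0.03 rad and value of joint plunger below 0.003 m and distance between pin_mid and seat above 0.05 m), for 0.2 s.
At the end, for the whole second after the job is handed in: The rest is locked in the middle hole (within 0.03 rad, plunger within 3 mm of fully down) and the rolling pin lies at rest in both forks: its centre within 5 mm of the seat across and in height and within 25 mm along the forks, its axis within 0.06 rad of the forks' line; the gripper has let go (value of joint rest between -0.03 and 0.03 rad and value of joint plunger below 0.003 m and x of pin_mid in the frame of seat between -0.005 and 0.005 m and y of pin_mid in the frame of seat between -0.025 and 0.025 m and z of pin_mid in the frame of seat between -0.005 and 0.005 m and angle between the x axis of pin_mid and the y axis of seat, either way round below 0.06 rad and linear speed of pin below 0.02 m/s and contact force between pin and the fingers below 0.1 N); the robot touches nothing.
It fails at once if the rolling pin is dropped or thrown onto the rest (hits it at over 0.5 m/s) (contact force between pin and rest above 0.5 N and linear speed of pin above 0.5 m/s).
It fails at once if a bystander is pushed more than 25 mm from its place (distance of any of dowel, cutter, bowl, jar, scraper, beaker, timer from where it was at the start of the episode above 0.025 m).
It also fails if it takes over 59 s, if anything falls off the work surface, if the arm or the gripper's body presses on something with over 40 N, if the wrist force passes 120 N, or if a joint passes its speed limit or range.

ROBOT

A 6-joint arm with a two-finger parallel gripper is mounted at the origin on the work surface. World frame = base frame: x ahead of the robot, y to its left, z up, the work surface at z = 0. Lengths are in m, angles in rad, forces in N, time in s.
With the tool pointing down it reaches from about 0.35 to 0.975 m from the base axis. Payload 7.1 kg.
Tool frame: the origin (TCP) lies midway between the tips of the shut fingers; the grasp point (between the pads) lies 19 mm behind it; z points along the fingers, x is the direction in which the jaws open and shut, and the axes are right-handed (so a half turn about z gives the same grasp; the last joint's range is limited). The gripper opens to 88 mm and grips with 3 to 60 N. Pads are 20 mm wide; open, the fingers measure 115 mm over their backs; the gripper's body (75 mm by 178 mm) begins 61 mm behind the grasp point.
Start: joints at [-1.247, 0.423, 1.63, -0, 1.089, -0.019], TCP at [0.21, -0.589, 0.223] pointing down, gripper open.
Joint ranges: [-3, 3], [-0.9, 2.11], [0.09, 2.58], [-1.31, 4.45], [0.11, 2.69], [-2.54, 2.54]. Speed limits (rad/s): [2.39, 2.39, 3.01, 3.14, 3.14, 3.14].

INTERFACE

Orientations are given as a rotation vector (axis times angle).
In Python, from plant import r gives the robot as it stands.
- The arm moves only by the tool play_rows, never from a script. Its argument "increments" is a list of rows, each a list of 4 numbers: the shift along the world's x, y, z in m, then the turn about the world's z in rad. A call has 1 to 10 rows; each row is the pose to reach, as a shift and turn from the pose measured when the call began; what a row does not reach only later rows make up. A row lasts 1/12 s, in which the tool goes at most 41.7 mm and 7.16 degrees, less where a joint would pass 70% of its speed; a pose out of reach is approached as far as the arm can. A call with a gripper value outside its range is refused whole. "grip" is the opening, from 0 (shut) to 1 (fully open), set as the call begins (left out, the last holds). The fingers move at their own pace and stop on an object; the grip force is fixed at half the most. Time passes only in rows, so rows that repeat a pose let the fingers close. It gives the time, the measured TCP pose, the force and the opening at its end, in the units of the state.
- r.sense(): the state, without advancing time (a new reading comes with each control period).
- r.camera(name): name is "scene" or "top"; returns the picture (400x640x3 uint8, red, green, blue); there is no depth.
- r.get_calibration(name): a dict with "vertical_fov" (degrees; the focal length in pixels is half the picture's height over the tangent of half this angle, whatever the lens; pixels are square), "cx", "cy" (the principal point, pixels), "eye" and "rotation" of the camera in the world. Camera axes: x right, y up, looking along -z (the intrinsics and any distortion apply to the point x, -y, -z); pixel columns grow to the right and rows downward; lengths in m; the calibration is good to about 2 mm. A picture is of the moment at which its call begins. get_calibration takes no time and is no camera call.
- r.finish_job(): hands the job in, once; it reports no verdict.
The state is a dict: "time": time; "joints": joint angles; "joint_velocities": joint speeds; "tau": joint torques, N m; "tool_pos": TCP position; "ee_rot": TCP orientation; "force": force on the tool from outside, world axes, zero at the start; "wrist_torque": the same for the moment, N m; "finger_gap": finger opening in m.
Only numpy, scipy, OpenCV 4.12 (cv2) and the standard library are available. Lean on these libraries where they do the work, as an engineer would, in place of code of your own. Each camera call takes 0.05 s, during which the arm holds its last target.

## Working session

There is one attempt and no reset: what is moved stays moved. The work goes in short steps, Python scripts to look and compute and a tool call to move; the robot and the scene stay as the last step left them, time stands still between calls to the robot, and variables do not carry over. Pictures are saved under pics/ and viewed, and the job is handed in when it is done.

Besides the shell and the picture viewer there is one more tool, called after "Request:" as name(argument=value, ...), one argument or row to a line, values as JSON. play_rows: Moves the arm, as the interface text tells. Its arguments: {"type":"object","properties":{"increments":{"type":"array","items":{"type":"array","items":{"type":"number"}}},"grip":{"type":"number"}},"required":["increments"]}

```bash
ls; mkdir -p pics; python3 - <<'E'
from plant import r
import cv2
for n in("scene","top"):
    c=r.get_calibration(n);print(n,c)
    cv2.imwrite(f"pics/{n}0.png",r.camera(n)[:,:,::-1])
print(r.sense())
E
```

```text
pics
scene {'vertical_fov': 53.684485632847135, 'cx': 316.5716221480779, 'cy': 199.59401469139823, 'eye': array([ 1.04677138, -0.61311042,  0.98445946]), 'rotation': array([0.7333463 , 0.26176479, 0.66514695])}
top {'vertical_fov': 57.71351293107087, 'cx': 318.1548091104677, 'cy': 197.4053133707938, 'eye': array([ 0.38637878, -0.00851811,  1.46577248]), 'rotation': array([ 0.10092199, -0.12149219, -1.55106614])}
{'time': 0.1, 'joints': array([-1.24699840e+00,  4.23745648e-01,  1.63063034e+00, -4.49682516e-05,
        1.08858255e+00, -1.89857432e-02]), 'joint_velocities': array([ 8.63217669e-05, -1.79773046e-03, -2.13332079e-03, -9.75558590e-04,
       -1.56971109e-05,  6.33317503e-04]), 'tau': array([ 7.60914354e-04, -5.45616210e+01, -2.74324125e+01,  6.46021287e-02,
        1.88034220e-02, -5.56887153e-05]), 'tool_pos': array([ 0.20992758, -0.58814828,  0.22198456]), 'ee_rot': array([-2.56715360e+00,  1.80954391e+00,  1.76643231e-03]), 'force': array([ 0.81667902, -1.03333951, -0.66010344]), 'wrist_torque': array([ 0.02154489,  0.00199608, -0.04926367]), 'finger_gap': 0.08788850276354193}
```

View pics/scene0.png

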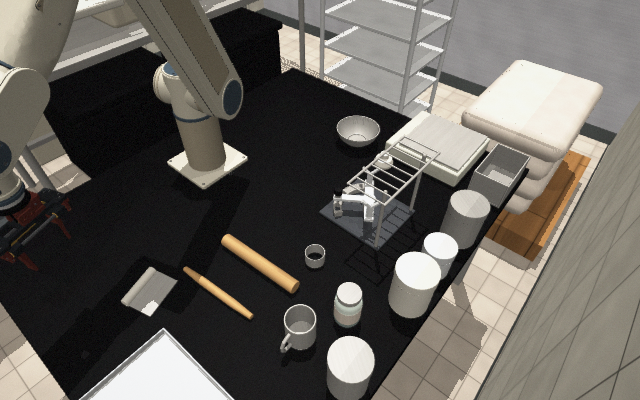

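View pics/top0.png

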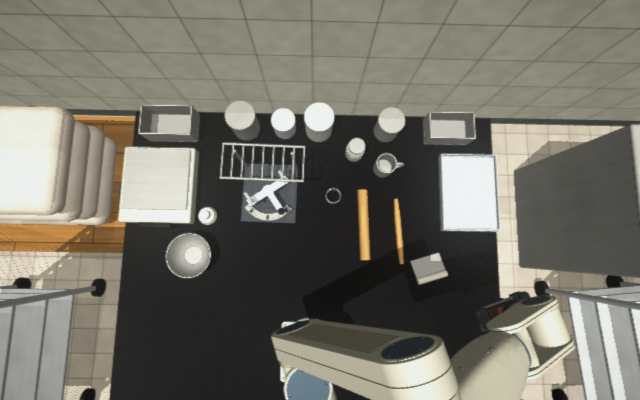

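The top view puts the stand around (268,195), the rolling pin around (364,225) and the dowel around (399,230). The scene view shows the knob near (338,197). I'll zoom in for exact pixels.

```bash
cat > h.py <<'E'
import numpy as np,cv2
from scipy.spatial.transform import Rotation as R
from plant import r
def cam(n):
    c=r.get_calibration(n); f=200/np.tan(np.radians(c['vertical_fov'])/2)
    return f,c['cx'],c['cy'],np.array(c['eye']),R.from_rotvec(c['rotation']).as_matrix()
def back(n,u,v,z):
    f,cx,cy,e,M=cam(n); d=M@np.array([(u-cx)/f,-(v-cy)/f,-1]); return e+d*(z-e[2])/d[2]
def proj(n,p):
    f,cx,cy,e,M=cam(n); q=M.T@(np.array(p)-e); return np.array([cx+f*q[0]/-q[2],cy-f*q[1]/-q[2]])
def tri(us,ut):
    A=[];b=[]
    for n,(u,v) in(("scene",us),("top",ut)):
        f,cx,cy,e,M=cam(n); d=M@np.array([(u-cx)/f,-(v-cy)/f,-1]); d/=np.linalg.norm(d)
        P=np.eye(3)-np.outer(d,d);A.append(P);b.append(P@e)
    A=np.vstack(A);b=np.hstack(b);x,res,_,_=np.linalg.lstsq(A,b,rcond=None);return x,np.sqrt(res)
def crop(src,dst,x0,y0,w,h,k):
    im=cv2.imread(src)[y0:y0+h,x0:x0+w]; im=cv2.resize(im,None,fx=k,fy=k,interpolation=cv2.INTER_CUBIC)
    for i in range(0,w,10): cv2.putText(im,str(x0+i),(i*k,8),0,.3,(0,255,255),1); cv2.line(im,(i*k,10),(i*k,14),(0,255,255),1)
    for i in range(0,h,10): cv2.putText(im,str(y0+i),(0,i*k+3),0,.3,(0,255,255),1)
    cv2.imwrite(dst,im)
E
python3 - <<'E'
from h import *
crop("pics/top0.png","pics/t1.png",215,135,100,95,6)
crop("pics/scene0.png","pics/s1.png",315,140,130,105,6)
crop("pics/top0.png","pics/t2.png",320,130,140,150,4)
E
```

```text
(no output)
```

View pics/t1.png

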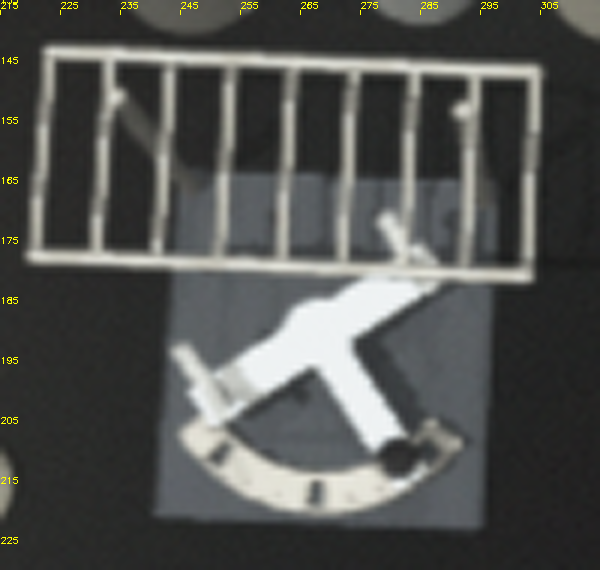

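View pics/s1.png

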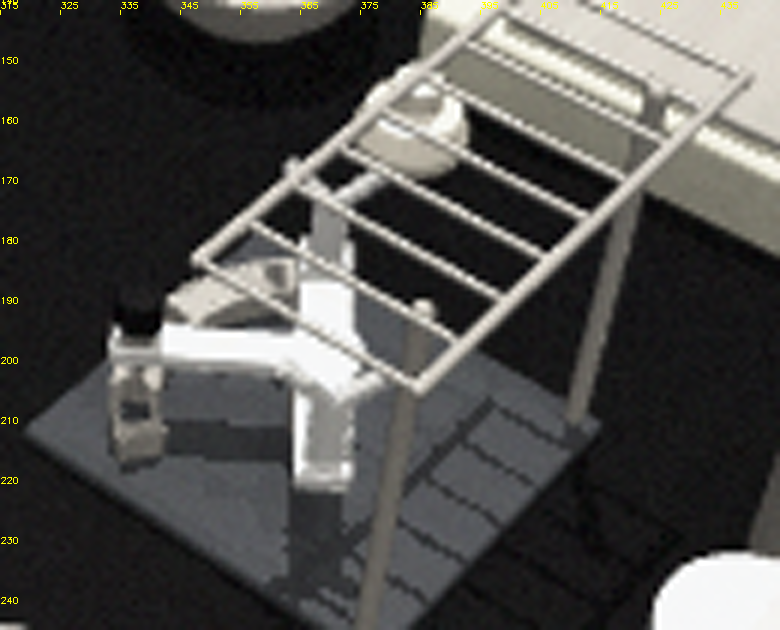

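View pics/t2.png

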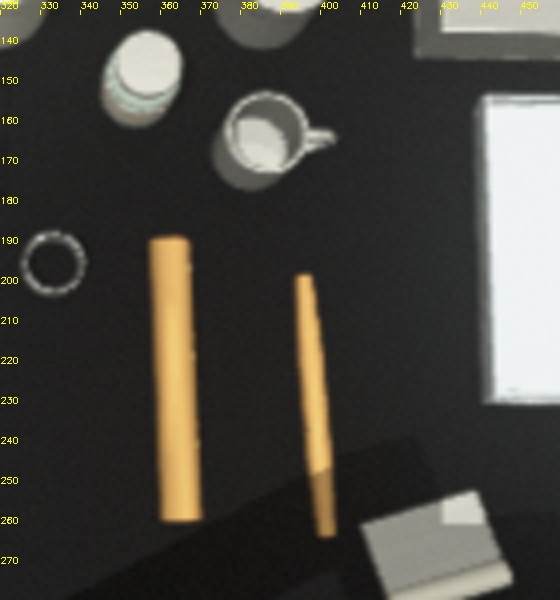

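```bash
python3 - <<'E'
from h import *
t=lambda x,y:(215+x/6-.4,135+y/6-.4); s=lambda x,y:(315+x/6-.4,140+y/6-.4)
q=[(45,52),(541,70),(532,276),(30,257)]
P=[back("top",*t(*a),.243) for a in q]; print("shelf",np.round(P,4))
fm=(P[2]+P[3])/2; ye=P[3]-P[2]; ye/=np.linalg.norm(ye); yaw=np.arctan2(-ye[0],ye[1]); print(np.linalg.norm(P[3]-P[2]),np.linalg.norm(P[0]-P[3]),fm,"yaw",yaw)
xe=np.array([np.cos(yaw),np.sin(yaw),0]); print("pivot",fm-xe*.01)
print("foot",np.round([back("top",*t(*a),.012) for a in [(180,170),(497,180),(152,517),(484,529)]],4))
print("scene shelf -y front,back",back("scene",*s(200,257),.243),back("scene",*s(418,388),.243))
print("knob top",back("top",*t(398,457),.104),"scene",back("scene",*s(138,303),.104), tri(s(138,303),t(398,457)))
T=lambda x,y:(320+x/4-.4,130+y/4-.4)
for nm,a in (("pin ends",[(150,238),(189,238),(161,521),(201,521)]),):
    for p in a: print(nm,back("top",*T(*p),.02))
for p in [(304,275),(326,536)]: print("dowel",back("top",*T(*p),.012))
print("cutter",back("top",*T(54,263),.04))
print("jar top",back("top",*T(150,62),.12),"beaker",back("top",*T(266,132),.09))
E
```

```text
shelf [[0.7447 0.3125 0.243 ]
 [0.7397 0.0261 0.243 ]
 [0.6185 0.0287 0.243 ]
 [0.6242 0.3146 0.243 ]]
0.28599485746632547 0.12058247057307882 [0.62130868 0.17166158 0.243     ] yaw -0.019912143308164987
pivot [0.61131066 0.17186068 0.243     ]
foot [[0.7313 0.2771 0.012 ]
 [0.7285 0.061  0.012 ]
 [0.4944 0.2852 0.012 ]
 [0.4901 0.064  0.012 ]]
scene shelf -y front,back [0.61696474 0.0372119  0.243     ] [0.73696476 0.03267047 0.243     ]
knob top [0.52781459 0.11445338 0.104     ] scene [0.53249397 0.10998848 0.104     ] (array([0.52861185, 0.11515547, 0.09754283]), array([0.00024342]))
pin ends [ 0.62988403 -0.18282054  0.02      ]
pin ends [ 0.63060403 -0.22232104  0.02      ]
pin ends [ 0.34795534 -0.19384201  0.02      ]
pin ends [ 0.34856422 -0.2332615   0.02      ]
dowel [ 0.59604053 -0.34025691  0.012     ]
dowel [ 0.33563778 -0.35832923  0.012     ]
cutter [ 0.59959795 -0.08490392  0.04      ]
jar top [ 0.78388396 -0.17065159  0.12      ] beaker [ 0.72472969 -0.28738438  0.09      ]
```

Pivot is at about (0.611, 0.172) with stand yaw -0.02. Knob is at (0.529, 0.114), which is 101 mm from the pivot, so the sizes agree. Heading for the knob with the jaws along world y.

Request:
play_rows(
  increments=[
    [0.016, 0.035, 0, -0.1],
    [0.032, 0.07, 0, -0.2],
    [0.048, 0.105, 0, -0.3],
    [0.064, 0.14, 0, -0.343],
    [0.08, 0.175, 0, -0.343],
    [0.096, 0.21, 0, -0.343],
    [0.112, 0.245, 0, -0.343],
    [0.128, 0.28, 0, -0.343],
    [0.144, 0.315, 0, -0.343],
    [0.16, 0.35, 0, -0.343],
  ],
  grip=1,
)

```text
time: 0.93
tool_pos: [0.3701, -0.2363, 0.2219]
ee_rot: [-2.22, 2.221, 0.002]
force: [0.7, -0.3, -0.4]
finger_gap: 0.0874
```

Request:
play_rows(
  increments=[
    [0.016, 0.035, 0, 0],
    [0.032, 0.07, 0, 0],
    [0.048, 0.105, 0, 0],
    [0.064, 0.14, 0, 0],
    [0.08, 0.175, 0, 0],
    [0.096, 0.21, 0, 0],
    [0.112, 0.245, 0, 0],
    [0.128, 0.28, 0, 0],
    [0.144, 0.315, 0, 0],
    [0.159, 0.35, 0, 0],
  ],
)

```text
time: 1.77
tool_pos: [0.5294, 0.1157, 0.2217]
ee_rot: [-2.221, 2.221, 0.002]
force: [0.6, -0.1, -0.3]
finger_gap: 0.0883
```

```bash
python3 - <<'E'
from h import *
s=r.sense();print(s['tool_pos'],s['joints'])
cv2.imwrite("pics/s2.png",r.camera("scene")[:,:,::-1]);crop("pics/s2.png","pics/s2c.png",270,110,180,140,4)
E
```

```text
[0.52942551 0.11570246 0.22169711] [1.92389823e-01 3.03070499e-01 1.81497752e+00 1.65960799e-03
 1.02365978e+00 1.76257975e+00]
```

View pics/s2c.png

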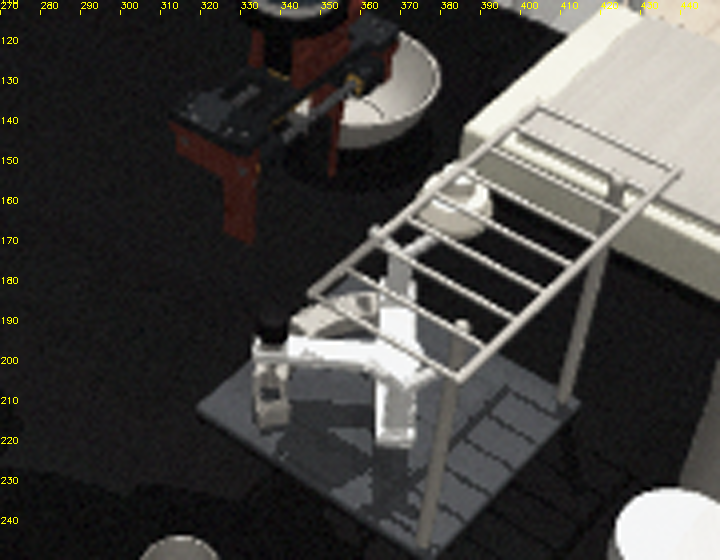

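The fingers straddle the knob (knob at about pixel (338,192)). Descending.

Request:
play_rows(
  increments=[
    [0, -0.001, -0.035, 0],
    [0, -0.001, -0.07, 0],
    [0, -0.001, -0.1, 0],
    [0, -0.001, -0.125, 0],
    [0, -0.001, -0.14, 0],
    [0, -0.001, -0.144, 0],
    [0, -0.001, -0.144, 0],
  ],
)

```text
time: 2.4
tool_pos: [0.5314, 0.1194, 0.0769]
ee_rot: [-2.221, 2.218, 0.004]
force: [0.3, 0.1, 0.4]
finger_gap: 0.0878
```

```bash
python3 - <<'E'
from h import *
cv2.imwrite("pics/s3.png",r.camera("scene")[:,:,::-1]);crop("pics/s3.png","pics/s3c.png",290,140,120,100,6)
E
```

```text
(no output)
```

View pics/s3c.png

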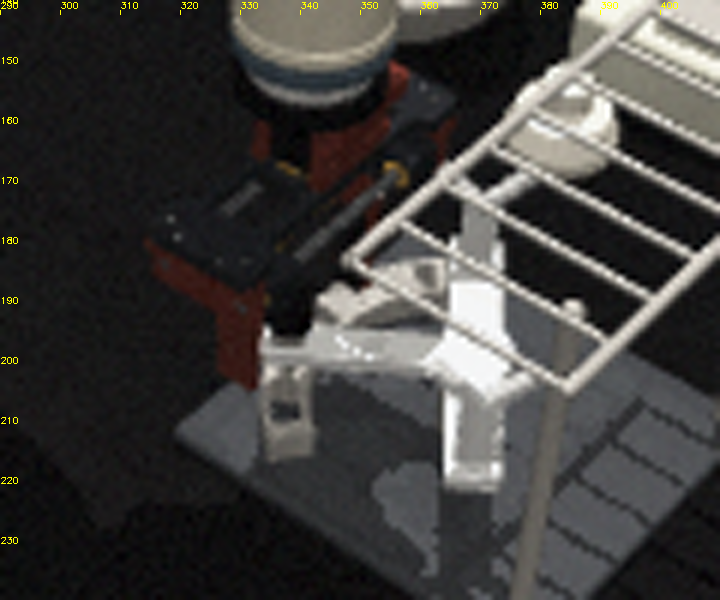

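The fingers are around the knob, low and clear of the arm. I'll re-centre by a few mm and close.

Request:
play_rows(
  increments=[
    [-0.002, -0.004, 0.001, 0],
    [-0.002, -0.004, 0.001, 0],
    [-0.002, -0.004, 0.001, 0],
  ],
)

```text
time: 2.7
tool_pos: [0.531, 0.1155, 0.0803]
ee_rot: [-2.218, 2.216, 0.0]
force: [0.5, 0.6, 0.6]
finger_gap: 0.0875
```

Request:
play_rows(
  increments=[
    [0, 0, 0, 0],
    [0, 0, 0, 0],
    [0, 0, 0, 0],
    [0, 0, 0, 0],
    [0, 0, 0, 0],
    [0, 0, 0, 0],
  ],
  grip=0,
)

```text
time: 3.2
tool_pos: [0.5309, 0.1155, 0.0803]
ee_rot: [-2.218, 2.216, 0.001]
force: [-0.2, 0.1, 0.8]
finger_gap: 0.0512
```

Request:
play_rows(
  increments=[
    [0, 0, -0.002, 0],
    [0, 0, -0.002, 0],
    [0, 0, -0.002, 0],
    [0, 0, -0.002, 0],
    [0, 0, -0.002, 0],
    [0, 0, -0.002, 0],
    [0, 0, -0.002, 0],
  ],
)

```text
time: 3.78
tool_pos: [0.5312, 0.1156, 0.0782]
ee_rot: [-2.218, 2.216, 0.0]
force: [1.6, 2.9, -2.0]
finger_gap: 0.0255
```

Gripping at 25.5 mm, which matches the knob. Lifting by 14 mm.

Request:
play_rows(
  increments=[
    [0, 0, 0.004, 0],
    [0, 0, 0.008, 0],
    [0, 0, 0.012, 0],
    [0, 0, 0.014, 0],
    [0, 0, 0.014, 0],
    [0, 0, 0.014, 0],
  ],
)

```text
time: 4.28
tool_pos: [0.5311, 0.1157, 0.0923]
ee_rot: [-2.218, 2.216, 0.0]
force: [2.9, 2.4, -7.3]
finger_gap: 0.0253
```

The z force is -7.3 N, which matches the spring at 14 mm, so the plunger is up. Swinging along the arc.

Request:
play_rows(
  increments=[
    [-0.003, 0.005, 0, 0],
    [-0.006, 0.0098, 0, 0],
    [-0.0083, 0.0143, 0, 0],
    [-0.0104, 0.0188, 0, 0],
    [-0.0121, 0.0235, 0, 0],
    [-0.0138, 0.0281, 0, 0],
    [-0.0151, 0.033, 0, 0],
    [-0.0163, 0.0378, 0, 0],
    [-0.0171, 0.043, 0, 0],
    [-0.0178, 0.0477, 0, 0],
  ],
)

```text
time: 5.12
tool_pos: [0.5087, 0.1621, 0.0906]
ee_rot: [2.221, -2.22, -0.007]
force: [-4.2, -6.6, -6.7]
finger_gap: 0.0255
```

Request:
play_rows(
  increments=[
    [0, 0, 0, 0],
    [0, 0, 0, 0],
  ],
)

```text
time: 5.28
tool_pos: [0.5082, 0.1622, 0.0903]
ee_rot: [2.221, -2.219, -0.007]
force: [1.6, -0.5, -6.2]
finger_gap: 0.0255
```

```bash
python3 - <<'E'
from h import *
print(r.sense()['tool_pos'])
for n in("scene","top"): cv2.imwrite(f"pics/{n}4.png",r.camera(n)[:,:,::-1])
crop("pics/scene4.png","pics/s4c.png",290,140,120,100,6);crop("pics/top4.png","pics/t4c.png",215,135,100,95,6)
E
```

```text
[0.5082357  0.1621968  0.09032448]
```

View pics/s4c.png

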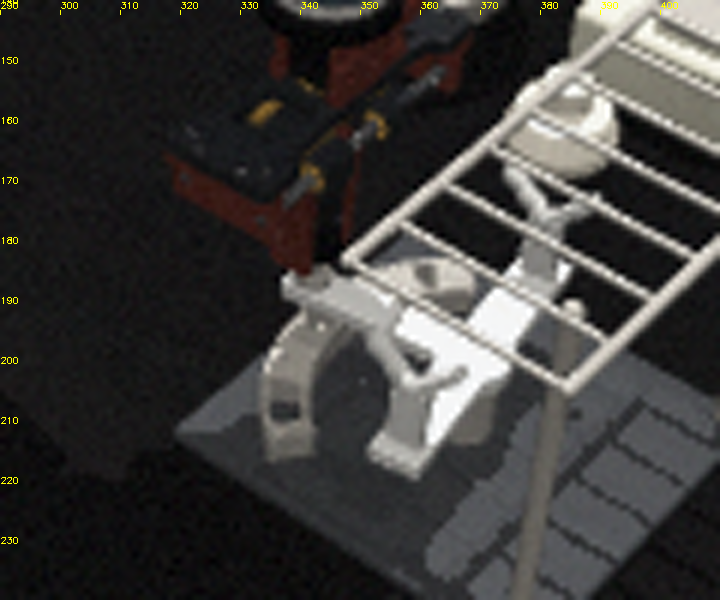

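View pics/t4c.png

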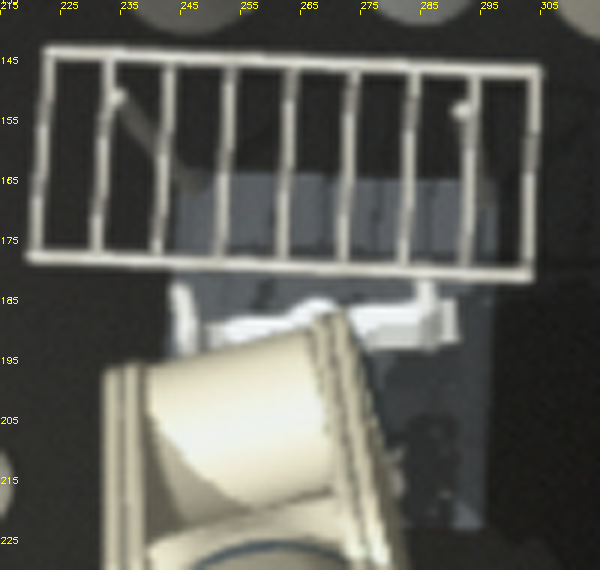

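Forks are nearly in line. The rest is about 0.1 rad short, and the plunger still reads about 12 mm up. I'll lower it to ride on the plate, then creep to the hole.

Request:
play_rows(
  increments=[
    [0, 0.002, -0.001, 0],
    [0, 0.004, -0.002, 0],
    [0, 0.006, -0.003, 0],
    [0, 0.007, -0.004, 0],
    [0, 0.007, -0.004, 0],
  ],
)

```text
time: 5.8
tool_pos: [0.5073, 0.1672, 0.0873]
ee_rot: [2.218, -2.215, -0.006]
force: [-5.0, -13.6, 10.1]
finger_gap: 0.0256
```

Request:
play_rows(
  increments=[
    [0, 0, 0.001, 0],
    [0, 0, 0.002, 0],
    [0, 0, 0.002, 0],
  ],
)

```text
time: 6.05
tool_pos: [0.5072, 0.1671, 0.0893]
ee_rot: [2.218, -2.216, -0.006]
force: [1.9, -3.2, -7.3]
finger_gap: 0.0256
```

```bash
python3 - <<'E'
from h import *
print(r.sense()['tool_pos'])
for n in("scene","top"): cv2.imwrite(f"pics/{n}5.png",r.camera(n)[:,:,::-1])
crop("pics/scene5.png","pics/s5c.png",310,150,100,80,7);crop("pics/top5.png","pics/t5c.png",215,135,100,95,6)
E
```

```text
[0.50718596 0.16712411 0.08931882]
```

View pics/s5c.png

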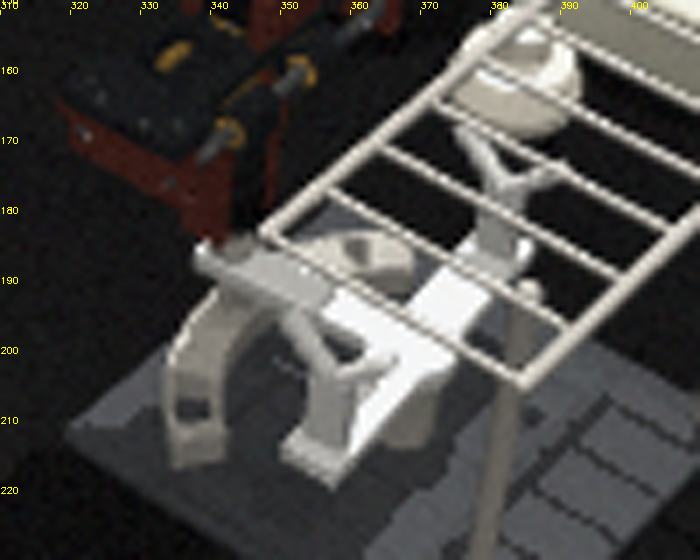

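View pics/t5c.png

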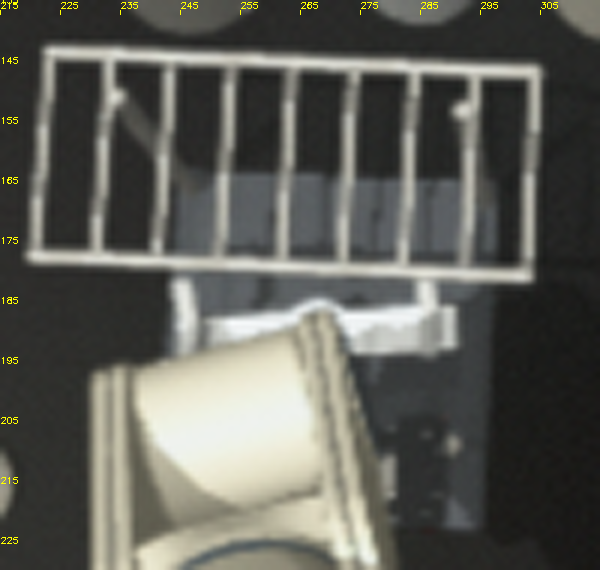

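The top view shows the forks about 0.06 rad short of the shelf line, consistent with my estimate. Moving 5 mm on while clear, then lowering.

Request:
play_rows(
  increments=[
    [0, 0.002, 0, 0],
    [0, 0.004, 0, 0],
    [0, 0.005, 0, 0],
    [0, 0.005, 0, 0],
    [0, 0.005, -0.001, 0],
    [0, 0.005, -0.002, 0],
    [0, 0.005, -0.002, 0],
  ],
)

```text
time: 6.73
tool_pos: [0.5064, 0.1723, 0.0869]
ee_rot: [2.217, -2.214, -0.008]
force: [-3.9, -2.2, -3.4]
finger_gap: 0.0254
```

Request:
play_rows(
  increments=[
    [0, 0, -0.001, 0],
    [0, 0, -0.002, 0],
    [0, 0, -0.003, 0],
    [0, 0, -0.003, 0],
  ],
)

```text
time: 7.07
tool_pos: [0.5063, 0.1734, 0.0836]
ee_rot: [2.217, -2.216, -0.01]
force: [-2.7, 6.3, -8.6]
finger_gap: 0.0255
```

It's dropping into the hole, since there is no upward push at 5 mm. Continuing down.

Request:
play_rows(
  increments=[
    [0, 0, -0.002, 0],
    [0, 0, -0.004, 0],
    [0, 0, -0.005, 0],
    [0, 0, -0.005, 0],
  ],
)

```text
time: 7.4
tool_pos: [0.5066, 0.1741, 0.0785]
ee_rot: [2.218, -2.217, -0.01]
force: [-2.7, 4.9, -5.8]
finger_gap: 0.0258
```

Request:
play_rows(
  increments=[
    [0, 0, 0, 0],
    [0, 0, 0, 0],
    [0, 0, 0, 0],
    [0, 0, 0, 0],
    [0, 0, 0, 0],
  ],
  grip=1,
)

```text
time: 7.82
tool_pos: [0.5072, 0.1741, 0.0788]
ee_rot: [2.219, -2.217, -0.009]
force: [0.2, 0.4, 0.3]
finger_gap: 0.0553
```

```bash
python3 - <<'E'
from h import *
s=r.sense();print(s['tool_pos'],s['finger_gap'],s['force'])
E
```

```text
[0.50716893 0.17407334 0.07882628] 0.0553084267159276 [0.20445933 0.40158101 0.26674431]
```

Request:
play_rows(
  increments=[
    [0, 0, 0.002, 0],
    [0, 0, 0.02, 0],
    [0, 0, 0.05, 0],
    [0, 0, 0.09, 0],
    [-0.01, -0.02, 0.13, 0],
    [-0.02, -0.05, 0.145, 0],
    [-0.03, -0.09, 0.145, 0],
    [-0.03, -0.13, 0.145, 0],
    [-0.03, -0.17, 0.145, 0],
    [-0.03, -0.21, 0.145, 0],
  ],
)

```text
time: 8.65
tool_pos: [0.4769, -0.0376, 0.2246]
ee_rot: [2.22, -2.217, -0.007]
force: [1.5, -0.1, 0.1]
finger_gap: 0.0877
```

```bash
python3 - <<'E'
from h import *
s=r.sense();print(s['tool_pos'],s['finger_gap'],s['force'])
for n in("scene","top"): cv2.imwrite(f"pics/{n}6.png",r.camera(n)[:,:,::-1])
crop("pics/scene6.png","pics/s6c.png",310,150,100,80,7);crop("pics/top6.png","pics/t6c.png",215,135,100,95,7)
E
```

```text
[ 0.47687418 -0.03759907  0.22462591] 0.08774482076306381 [ 1.50579133 -0.06486527  0.14242297]
```

View pics/s6c.png

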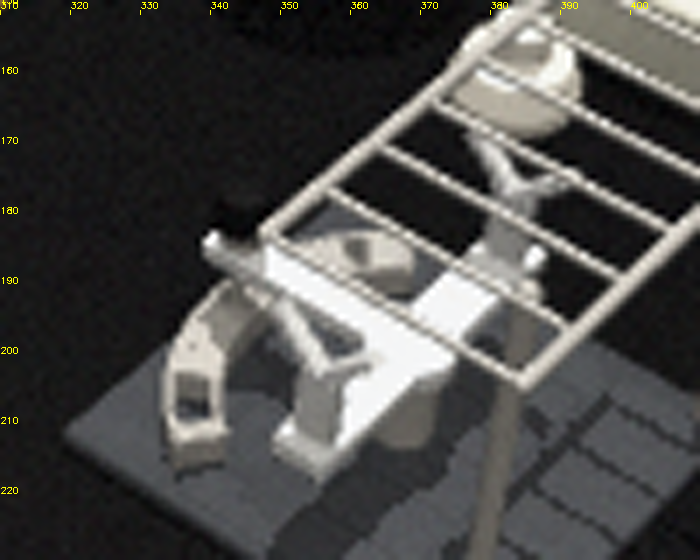

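View pics/t6c.png

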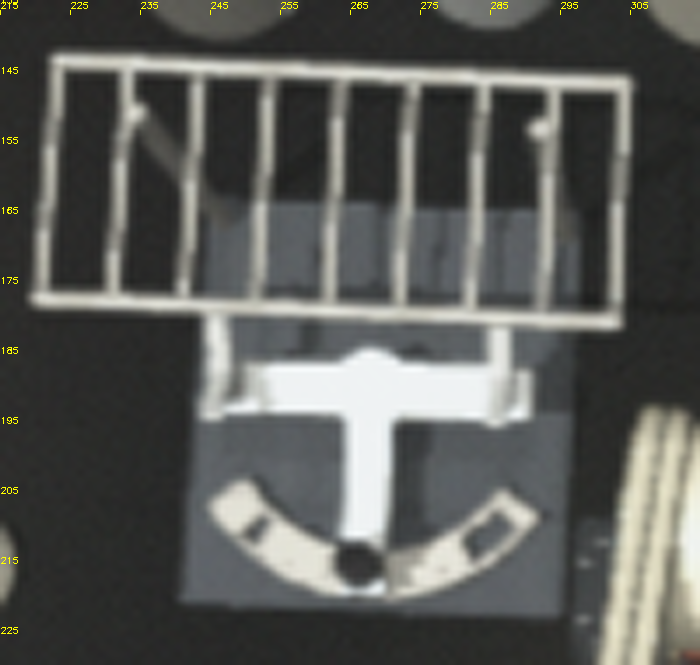

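```bash
python3 - <<'E'
from h import *
t=lambda x,y:(215+x/7-.4,135+y/7-.4)
for nm,p,z in (("knob",(358,564),.104),("Lfront",(213,405),.136),("Rfront",(498,417),.136),("barL",(230,410),.07),("barR",(520,420),.07),("shelfL",(32,298),.243),("shelfR",(620,322),.243)):
    print(nm,np.round(back("top",*t(*p),z),4))
s=lambda x,y:(310+x/7-.4,150+y/7-.4)
print("scene knob hi/lo", back("scene",*s(230,203),.104),proj("scene",[.511,.174,.104]),proj("scene",[.511,.174,.08]),proj("scene",[.511,.174,.114]))
im=cv2.imread("pics/scene6.png")[165:205,325:365];im=np.clip(im.astype(float)*4,0,255).astype(np.uint8)
cv2.imwrite("pics/kn.png",cv2.resize(im,None,fx=15,fy=15,interpolation=cv2.INTER_CUBIC))
E
```

```text
knob [0.5102 0.1709 0.104 ]
Lfront [0.5902 0.2462 0.136 ]
Rfront [0.5865 0.0957 0.136 ]
barL [0.5977 0.2493 0.07  ]
barR [0.595  0.0886 0.07  ]
shelfL [0.625  0.3161 0.243 ]
shelfR [0.6185 0.029  0.243 ]
scene knob hi/lo [0.51199134 0.1620339  0.104     ] [344.44188604 176.55032898] [344.03674961 181.86651394] [344.61392154 174.29288559]
```

View pics/kn.png

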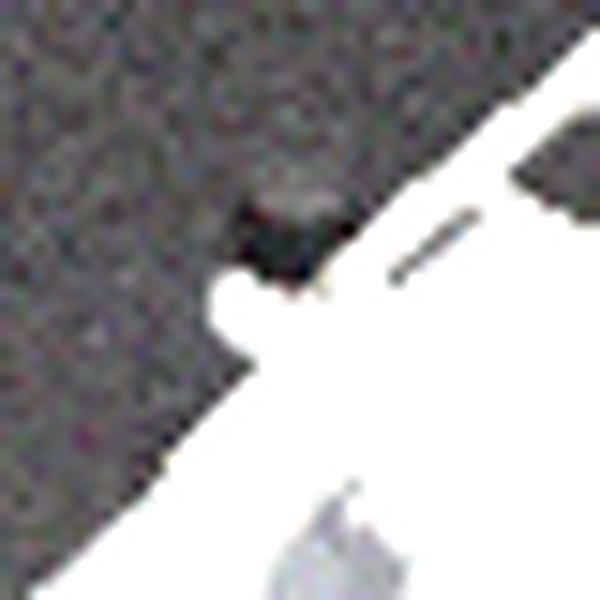

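The fork line is within about 0.01 rad of the shelf and the knob height matches plunger-down. Pivot is about (0.611, 0.1715), so the rest is locked. Next is the pin: centre (0.489, -0.208), axis angle 0.039, and measured 282 x 39.5 mm against the given 280 x 40.

Request:
play_rows(
  increments=[
    [0.002, -0.035, 0, 0.039],
    [0.005, -0.07, 0, 0.039],
    [0.008, -0.105, 0, 0.039],
    [0.011, -0.14, 0, 0.039],
    [0.012, -0.17, -0.02, 0.039],
    [0.012, -0.17, -0.06, 0.039],
    [0.012, -0.17, -0.1, 0.039],
    [0.012, -0.17, -0.13, 0.039],
    [0.012, -0.17, -0.15, 0.039],
    [0.012, -0.17, -0.15, 0.039],
  ],
  grip=1,
)

```text
time: 9.58
tool_pos: [0.4866, -0.2088, 0.0705]
ee_rot: [2.254, -2.178, -0.017]
force: [-0.4, 0.5, -0.3]
finger_gap: 0.0879
```

```bash
python3 - <<'E'
from h import *
s=r.sense();print(s['tool_pos'],s['joints'],R.from_rotvec(s['ee_rot']).as_matrix())
cv2.imwrite("pics/s7.png",r.camera("scene")[:,:,::-1]);crop("pics/s7.png","pics/s7c.png",200,160,150,140,5)
E
```

```text
[ 0.48659591 -0.20877885  0.07054608] [-0.42599138  0.52060925  1.92072976 -0.00467697  0.71292722  1.11391447] [[ 0.03442246 -0.9993254  -0.01279968]
 [-0.9994032  -0.03445651  0.00244904]
 [-0.00288842  0.01270774 -0.99991508]]
```

View pics/s7c.png

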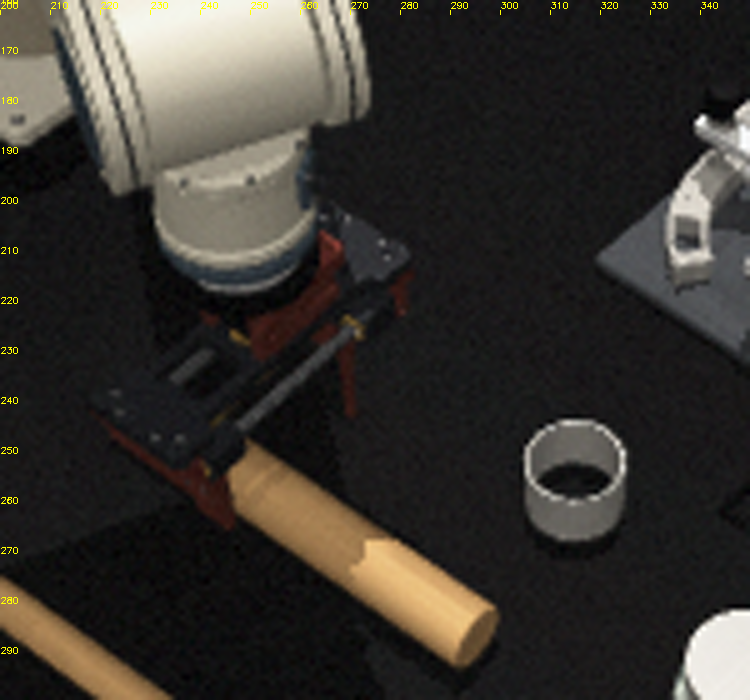

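The jaws straddle the pin in mid-length. The gripper body is long in the jaw direction, so I'll want a generous lean later. Going down and gripping.

Request:
play_rows(
  increments=[
    [0.002, 0.001, -0.03, 0.005],
    [0.002, 0.001, -0.05, 0.005],
    [0.002, 0.001, -0.06, 0.005],
    [0.002, 0.001, -0.06, 0.005],
  ],
)

```text
time: 9.97
tool_pos: [0.4898, -0.2079, 0.0124]
ee_rot: [2.261, -2.172, -0.015]
force: [-0.0, 0.0, -0.3]
finger_gap: 0.0879
```

Request:
play_rows(
  increments=[
    [0, 0, 0, 0],
    [0, 0, 0, 0],
    [0, 0, 0, 0],
    [0, 0, 0, 0],
    [0, 0, 0, 0],
    [0, 0, 0, 0],
    [0, 0, 0, 0],
    [0, 0, 0, 0],
    [0, 0, 0, 0],
    [0, 0, 0, 0],
  ],
  grip=0,
)

```text
time: 10.8
tool_pos: [0.4898, -0.2078, 0.0125]
ee_rot: [2.261, -2.172, -0.015]
force: [-1.1, 1.1, 3.5]
finger_gap: 0.0394
```

Gripped at 39.4 mm. Lifting and turning the pin crosswise.

Request:
play_rows(
  increments=[
    [0, 0, 0.02, 0],
    [0, 0, 0.05, 0],
    [0, 0, 0.085, 0],
    [0, 0, 0.12, 0.1],
    [0, 0.01, 0.16, 0.2],
    [0, 0.03, 0.2, 0.3],
    [0, 0.05, 0.24, 0.42],
    [0, 0.07, 0.28, 0.54],
    [0, 0.09, 0.32, 0.66],
    [0, 0.11, 0.35, 0.78],
  ],
)

```text
time: 11.63
tool_pos: [0.4891, -0.1007, 0.3585]
ee_rot: [2.917, -1.14, -0.01]
force: [1.5, -0.5, -2.8]
finger_gap: 0.0395
```

Request:
play_rows(
  increments=[
    [0.0, 0.02, 0, 0.1],
    [0.0, 0.04, 0, 0.2],
    [0, 0.06, 0, 0.3],
    [0, 0.08, 0, 0.42],
    [0, 0.1, 0, 0.54],
    [0, 0.11, 0, 0.66],
    [0, 0.11, 0, 0.7],
    [0, 0.11, 0, 0.7],
  ],
)

```text
time: 12.3
tool_pos: [0.4885, 0.01, 0.3577]
ee_rot: [3.129, -0.067, -0.007]
force: [-0.2, -0.2, -1.9]
finger_gap: 0.0395
```

```bash
python3 - <<'E'
from h import *
s=r.sense();print(s['tool_pos'],s['joints'],R.from_rotvec(s['ee_rot']).as_matrix(),s['force'])
E
```

```text
[0.48845184 0.00997797 0.35771647] [ 0.00352632  0.07879637  1.76734981 -0.01221552  1.29999786  0.04933131] [[ 0.99908762 -0.04247084 -0.00449029]
 [-0.04252119 -0.99902605 -0.01178597]
 [-0.00398535  0.01196615 -0.99992046]] [-0.17145824 -0.19106926 -1.94074783]
```

Pin is held crosswise. Next I extend past the upright reach limit to see whether the wrist leans ("approached as far as the arm can").

Request:
play_rows(
  increments=[
    [0.04, 0, 0.01, 0.02],
    [0.08, 0, 0.02, 0.02],
    [0.12, 0, 0.03, 0.02],
    [0.16, 0, 0.03, 0.02],
    [0.2, 0, 0.03, 0.02],
    [0.24, 0, 0.03, 0.02],
    [0.28, 0, 0.03, 0.02],
    [0.32, 0, 0.03, 0.02],
    [0.36, 0, 0.03, 0.02],
    [0.4, 0, 0.03, 0.02],
  ],
)

```text
time: 13.13
tool_pos: [0.8897, 0.0091, 0.3863]
ee_rot: [3.129, -0.04, -0.009]
force: [1.2, 0.3, -2.5]
finger_gap: 0.0396
```

```bash
python3 - <<'E'
from h import *
s=r.sense();print(s['tool_pos'],s['joints'],R.from_rotvec(s['ee_rot']).as_matrix()[:,2],s['force'])
E
```

```text
[0.88972835 0.00914335 0.38631966] [ 1.07977749e-03  7.91624462e-01  6.45428555e-01 -1.21234940e-02
  1.71037363e+00  2.47023184e-02] [-0.0058307  -0.0120116  -0.99991086] [ 1.21558618  0.2871652  -2.54342257]
```

Request:
play_rows(
  increments=[
    [0.03, 0, 0, 0],
    [0.06, 0, 0, 0],
    [0.09, 0, 0, 0],
    [0.12, 0, 0, 0],
    [0.15, 0, 0, 0],
    [0.18, 0, 0, 0],
    [0.2, 0, 0, 0],
    [0.2, 0, 0, 0],
  ],
)

```text
time: 13.8
tool_pos: [0.9934, 0.0078, 0.3584]
ee_rot: [3.13, -0.041, 0.048]
force: [-0.4, 0.8, -1.8]
finger_gap: 0.0396
```

```bash
python3 - <<'E'
from h import *
s=r.sense();print(s['tool_pos'],s['joints'],R.from_rotvec(s['ee_rot']).as_matrix()[:,2],s['force'])
E
```

```text
[0.99344801 0.00779868 0.35837834] [-4.46823061e-04  1.11028184e+00  8.60953425e-02 -1.25478814e-02
  1.91497008e+00  2.10338996e-02] [ 0.0302084  -0.01182519 -0.99947367] [-0.36966055  0.83932455 -1.79345016]
```

It does lean (tool z x-component went from -0.006 to +0.030). Orientation is re-based on each call, so repeated over-reach calls should build it up.

Request:
play_rows(
  increments=[
    [0.3, 0, 0.14, 0],
    [0.3, 0, 0.14, 0],
  ],
)

```text
time: 13.97
tool_pos: [1.0012, 0.0073, 0.3696]
ee_rot: [3.129, -0.041, 0.106]
force: [-0.7, 0.6, -1.7]
finger_gap: 0.0395
```

```bash
cat > st.py <<'E'
from h import *
s=r.sense();M=R.from_rotvec(s['ee_rot']).as_matrix();z=M[:,2]
print(s['time'],np.round(s['tool_pos'],4),'j',np.round(s['joints'],4),'lean',round(np.degrees(np.arctan2(z[0],-z[2])),2),'zy',round(z[1],4),'yaw',round(np.arctan2(M[1,0],M[0,0]),4),'pin axis',np.round(M[:,1],4),'F',np.round(s['force'],1))
E
python3 st.py
```

```text
13.9667 [1.0012 0.0073 0.3696] j [-1.0000e-03  1.0995e+00  8.6100e-02 -1.2100e-02  1.8882e+00  2.0700e-02] lean 3.88 zy -0.0116 yaw -0.0256 pin axis [-0.0262 -0.9996  0.0098] F [-0.7  0.6 -1.7]
```

About 2° per 0.17 s call, which is affordable. Repeating.

Request:
play_rows(
  increments=[
    [0.3, 0, 0.14, 0],
    [0.3, 0, 0.14, 0],
  ],
)

```text
time: 14.13
tool_pos: [1.0091, 0.0066, 0.3801]
ee_rot: [3.127, -0.04, 0.165]
force: [-1.4, -0.6, -3.4]
finger_gap: 0.0392
```

Request:
play_rows(
  increments=[
    [0.3, 0, 0.14, 0],
    [0.3, 0, 0.14, 0],
    [0.3, 0, 0.14, 0],
    [0.3, 0, 0.14, 0],
  ],
)

```text
time: 14.47
tool_pos: [1.0157, 0.0055, 0.3912]
ee_rot: [3.124, -0.04, 0.218]
force: [-0.1, 0.1, -3.5]
finger_gap: 0.0393
```

Request:
play_rows(
  increments=[
    [0.3, 0, 0.0, 0],
    [0.3, 0, 0.0, 0],
  ],
)

```text
time: 14.63
tool_pos: [1.0352, 0.005, 0.369]
ee_rot: [3.121, -0.04, 0.271]
force: [0.6, -0.7, -2.4]
finger_gap: 0.0393
```

Request:
play_rows(
  increments=[
    [0.3, 0, 0.14, 0],
  ],
)

```text
time: 14.72
tool_pos: [1.0416, 0.0047, 0.3668]
ee_rot: [3.119, -0.039, 0.299]
force: [-0.6, 0.3, -5.9]
finger_gap: 0.0394
```

```bash
python3 st.py
```

```text
14.7167 [1.0416 0.0047 0.3668] j [-0.0039  1.105   0.0909 -0.0103  1.7545  0.0186] lean 10.95 zy -0.0109 yaw -0.0247 pin axis [-0.0259 -0.9996  0.006 ] F [-0.6  0.3 -5.9]
```

Request:
play_rows(
  increments=[
    [0.3, 0, 0.1, 0],
    [0.3, 0, 0.1, 0],
  ],
)

```text
time: 14.88
tool_pos: [1.0511, 0.0042, 0.3731]
ee_rot: [3.113, -0.039, 0.354]
force: [-0.6, -0.3, -3.0]
finger_gap: 0.0389
```

Request:
play_rows(
  increments=[
    [0.3, 0, 0.1, 0],
    [0.3, 0, 0.1, 0],
  ],
)

```text
time: 15.05
tool_pos: [1.062, 0.0037, 0.375]
ee_rot: [3.107, -0.039, 0.409]
force: [0.7, -0.0, -3.4]
finger_gap: 0.0394
```

Request:
play_rows(
  increments=[
    [0.3, 0, 0.1, 0],
    [0.3, 0, 0.1, 0],
  ],
)

```text
time: 15.22
tool_pos: [1.0728, 0.0032, 0.3766]
ee_rot: [3.1, -0.038, 0.463]
force: [-0.7, -0.2, -2.7]
finger_gap: 0.0397
```

Request:
play_rows(
  increments=[
    [0.3, 0, 0.1, 0],
    [0.3, 0, 0.1, 0],
  ],
)

```text
time: 15.38
tool_pos: [1.0835, 0.0028, 0.378]
ee_rot: [3.092, -0.038, 0.516]
force: [-0.1, 0.1, -3.0]
finger_gap: 0.0394
```

Request:
play_rows(
  increments=[
    [0.3, 0, 0.1, 0],
    [0.3, 0, 0.1, 0],
  ],
)

```text
time: 15.55
tool_pos: [1.0939, 0.0024, 0.3794]
ee_rot: [3.084, -0.038, 0.567]
force: [-0.2, 0.2, -3.3]
finger_gap: 0.0392
```

Request:
play_rows(
  increments=[
    [0.3, 0, 0.1, 0],
    [0.3, 0, 0.1, 0],
  ],
)

```text
time: 15.72
tool_pos: [1.1041, 0.0021, 0.3811]
ee_rot: [3.075, -0.037, 0.618]
force: [-0.5, -0.3, -3.5]
finger_gap: 0.0394
```

```bash
python3 st.py
```

```text
15.7167 [1.1041 0.0021 0.3811] j [-0.0068  1.1111  0.0869 -0.0072  1.5469  0.0161] lean 22.72 zy -0.0098 yaw -0.0241 pin axis [-2.430e-02 -9.997e-01  5.000e-04] F [-0.5 -0.3 -3.5]
```

22.7° now; I want about 45° so the body's upper corner clears the wire with margin.

Request:
play_rows(
  increments=[
    [0.3, 0, 0.1, 0],
    [0.3, 0, 0.1, 0],
  ],
)

```text
time: 15.88
tool_pos: [1.1142, 0.0018, 0.3827]
ee_rot: [3.065, -0.037, 0.668]
force: [-0.7, -0.3, -3.2]
finger_gap: 0.0394
```

Request:
play_rows(
  increments=[
    [0.3, 0, 0.1, 0],
    [0.3, 0, 0.1, 0],
  ],
)

```text
time: 16.05
tool_pos: [1.1241, 0.0015, 0.3847]
ee_rot: [3.054, -0.037, 0.717]
force: [-0.9, 0.4, -3.1]
finger_gap: 0.0395
```

Request:
play_rows(
  increments=[
    [0.3, 0, 0.1, 0],
    [0.3, 0, 0.1, 0],
  ],
)

```text
time: 16.22
tool_pos: [1.1337, 0.0012, 0.3867]
ee_rot: [3.043, -0.036, 0.766]
force: [0.2, -0.2, -2.9]
finger_gap: 0.0395
```

Request:
play_rows(
  increments=[
    [0.3, 0, 0.1, 0],
    [0.3, 0, 0.1, 0],
  ],
)

```text
time: 16.38
tool_pos: [1.1432, 0.001, 0.3889]
ee_rot: [3.03, -0.036, 0.815]
force: [-0.4, 0.2, -3.4]
finger_gap: 0.0392
```

Request:
play_rows(
  increments=[
    [0.3, 0, 0.1, 0],
    [0.3, 0, 0.1, 0],
  ],
)

```text
time: 16.55
tool_pos: [1.1525, 0.0007, 0.3912]
ee_rot: [3.018, -0.035, 0.862]
force: [0.7, 0.4, -2.3]
finger_gap: 0.0397
```

Request:
play_rows(
  increments=[
    [0.3, 0, 0.1, 0],
    [0.3, 0, 0.1, 0],
  ],
)

```text
time: 16.72
tool_pos: [1.1615, 0.0005, 0.3938]
ee_rot: [3.004, -0.035, 0.909]
force: [-0.4, 0.2, -2.5]
finger_gap: 0.0395
```

Request:
play_rows(
  increments=[
    [0.3, 0, 0.1, 0],
    [0.3, 0, 0.1, 0],
  ],
)

```text
time: 16.88
tool_pos: [1.1703, 0.0003, 0.3964]
ee_rot: [2.99, -0.034, 0.955]
force: [-0.6, -0.2, -3.9]
finger_gap: 0.0393
```

Request:
play_rows(
  increments=[
    [0.3, 0, 0.1, 0],
    [0.3, 0, 0.1, 0],
  ],
)

```text
time: 17.05
tool_pos: [1.1788, 0.0001, 0.3992]
ee_rot: [2.976, -0.034, 1.001]
force: [-0.4, 0.0, -3.5]
finger_gap: 0.0396
```

```bash
python3 st.py
```

```text
17.05 [1.1788e+00 1.0000e-04 3.9920e-01] j [-0.0092  1.1319  0.0873 -0.003   1.2736  0.0135] lean 37.17 zy -0.0085 yaw -0.025 pin axis [-0.021  -0.9998 -0.0053] F [-0.4  0.  -3.5]
```

Request:
play_rows(
  increments=[
    [0.3, 0, 0.1, 0],
    [0.3, 0, 0.1, 0],
  ],
)

```text
time: 17.22
tool_pos: [1.1871, -0.0001, 0.4022]
ee_rot: [2.961, -0.034, 1.046]
force: [-0.0, 0.6, -3.1]
finger_gap: 0.0394
```

Request:
play_rows(
  increments=[
    [0.3, 0, 0.1, 0],
    [0.3, 0, 0.1, 0],
  ],
)

```text
time: 17.38
tool_pos: [1.195, -0.0002, 0.4052]
ee_rot: [2.945, -0.033, 1.089]
force: [0.0, -0.1, -2.9]
finger_gap: 0.0392
```

Request:
play_rows(
  increments=[
    [0.3, 0, 0.1, 0],
    [0.3, 0, 0.1, 0],
  ],
)

```text
time: 17.55
tool_pos: [1.2028, -0.0004, 0.4085]
ee_rot: [2.93, -0.033, 1.133]
force: [-0.7, -0.1, -3.8]
finger_gap: 0.0395
```

Request:
play_rows(
  increments=[
    [0.3, 0, 0.1, 0],
    [0.3, 0, 0.1, 0],
  ],
)

```text
time: 17.72
tool_pos: [1.2101, -0.0005, 0.4119]
ee_rot: [2.913, -0.032, 1.175]
force: [-0.1, -0.5, -3.7]
finger_gap: 0.039
```

```bash
python3 st.py
```

```text
17.7167 [ 1.2101e+00 -5.0000e-04  4.1190e-01] j [-1.0000e-02  1.1430e+00  8.7300e-02 -1.0000e-03  1.1447e+00  1.2200e-02] lean 43.92 zy -0.0079 yaw -0.0264 pin axis [-0.0191 -0.9998 -0.0075] F [-0.1 -0.5 -3.7]
```

Lean is 44° and the pin axis is within 0.004 rad of the shelf line. I'll fit the planar kinematics from logged poses and check the route back.

```bash
cat > fk.py <<'E'
import numpy as np
from scipy.optimize import least_squares
D=[(.4237,1.6306,1.0886,np.hypot(.2099,.5881),.222),(.30307,1.81498,1.02366,np.hypot(.5294,.1157),.2217),(.5206,1.9207,.7129,np.hypot(.4866,.2088),.0705),(.0788,1.7673,1.3,.4885,.3577),(.7916,.6454,1.7104,.8897,.3863),(1.1103,.0861,1.915,.9934,.3584),(1.1111,.0869,1.5469,1.1041,.3811),(1.1319,.0873,1.2736,1.1788,.3992),(1.143,.0873,1.1447,1.2101,.4119)]
A=[];b=[]
for q,w,e,rr,z in D:
    s=q+w;t=s+e
    A+=[[1,0,np.sin(q),np.sin(s),np.cos(s),np.sin(t)],[0,1,np.cos(q),np.cos(s),-np.sin(s),np.cos(t)]];b+=[rr,z]
P=np.linalg.lstsq(np.array(A),np.array(b),rcond=None)[0]
if __name__=="__main__":
    print(np.round(P,3),np.abs(np.array(A)@P-b).max())
    L=np.radians(43.92)
    for r,z in [(.9,.43),(.525,.43),(.5,.43),(.525,.3),(.525,.235),(.64,.146),(.64,.134)]:
        f=lambda v:[P[0]+P[2]*np.sin(v[0])+P[3]*np.sin(v[0]+v[1])+P[4]*np.cos(v[0]+v[1])+P[5]*np.sin(np.pi-L)-r,P[1]+P[2]*np.cos(v[0])+P[3]*np.cos(v[0]+v[1])-P[4]*np.sin(v[0]+v[1])+P[5]*np.cos(np.pi-L)-z]
        o=least_squares(f,[.3,1.8],bounds=([-.9,.09],[2.11,2.58]));print(r,z,np.round(o.x,3),'j5',round(np.pi-L-sum(o.x),3),'res',round(o.cost,6))
E
python3 fk.py
```

```text
[-0.     0.312  0.563  0.485  0.077  0.31 ] 5.7034222069596296e-05
0.9 0.43 [0.414 1.363] j5 0.598 res 0.0
0.525 0.43 [-0.243  2.088] j5 0.53 res 0.0
0.5 0.43 [-0.296  2.123] j5 0.548 res 0.0
0.525 0.3 [-0.058  2.268] j5 0.165 res 0.0
0.525 0.235 [0.086 2.335] j5 -0.045 res 0.0
0.64 0.146 [0.436 2.156] j5 -0.216 res 0.0
0.64 0.134 [0.462 2.159] j5 -0.246 res 0.0
```

At 44° lean the seat would need j5 below its 0.11 limit in this wrist branch. I'll do a full IK to find leans and wrist branches that are feasible there.

```bash
cat > ik.py <<'E'
from h import *
from fk import P
from scipy.optimize import least_squares
lo=np.array([-3,-.9,.0873,-1.31,.11,-2.54]);hi=np.array([3,2.11,2.58,4.45,2.69,2.54])
def rz(a): return R.from_euler('z',a).as_matrix()
def ry(a): return R.from_euler('y',a).as_matrix()
def fk(q):
    A=rz(q[0]);B=A@ry(q[1]);C=B@ry(q[2])
    M=C@rz(q[3])@ry(q[4])@rz(q[5])
    w=np.array([0,0,P[1]])+B@[0,0,P[2]]+C@[P[4],0,P[3]]
    return w+M[:,2]*P[5],M
if __name__=="__main__":
    s=r.sense();p,M=fk(s['joints']);S=R.from_rotvec(s['ee_rot']).as_matrix();print(p-s['tool_pos']);print(np.round(M.T@S,3))
E
python3 ik.py
```

```text
[-6.34417253e-05 -1.19000636e-02  3.91137138e-05]
[[-1. -0. -0.]
 [ 0. -1.  0.]
 [-0.  0.  1.]]
```

```bash
sed -i 's/w=np.array(\[0,0,P\[1\]\])+B@\[0,0,P\[2\]\]/w=np.array([0,0,P[1]])+B@[0,.012,P[2]]/; s/return w+M\[:,2\]\*P\[5\],M/return w+M[:,2]*P[5],M@np.diag([-1,-1,1])/' ik.py
cat > feas.py <<'E'
from ik import *
s=r.sense();p,M=fk(s['joints']);print(p-s['tool_pos'])
def target(lean,yaw=-.0226,flip=0):
    z=rz(yaw)@[np.sin(lean),0,-np.cos(lean)]; y=-rz(yaw)@[0,1,0]
    if flip:y=-y
    return np.column_stack([np.cross(y,z),y,z])
def solve(pos,T,q0):
    def f(q):
        p,M=fk(q); return np.r_[(p-pos)*5,R.from_matrix(M.T@T).as_rotvec()]
    return least_squares(f,np.clip(q0,lo+1e-4,hi-1e-4),bounds=(lo,hi))
if __name__=="__main__":
  rng=np.random.default_rng(0)
  seat=np.array([.611,.1715,.140])
  for ld in (0,15,20,25,30,33,36,40,44,48):
    for fl in(0,1):
      T=target(np.radians(ld),flip=fl);S=set()
      for k in range(30):
        o=solve(seat+.0075*T[:,2],T,np.r_[.25,.4,2.1,rng.uniform(lo[3],hi[3]),rng.uniform(.11,1),rng.uniform(-2.5,2.5)])
        if o.cost<1e-7:S.add(tuple(np.round(o.x,2)))
      print(ld,fl,S)
E
python3 feas.py
```

```text
[5.70867167e-05 9.93310858e-05 3.91137138e-05]
0 0 {(np.float64(0.25), np.float64(0.54), np.float64(1.67), np.float64(0.0), np.float64(0.93), np.float64(0.28))}
0 1 set()
15 0 {(np.float64(0.29), np.float64(0.47), np.float64(1.84), np.float64(-0.15), np.float64(0.59), np.float64(0.43))}
15 1 set()
20 0 {(np.float64(0.31), np.float64(0.45), np.float64(1.9), np.float64(-0.25), np.float64(0.47), np.float64(0.53))}
20 1 set()
25 0 {(np.float64(0.32), np.float64(0.44), np.float64(1.95), np.float64(-0.41), np.float64(0.36), np.float64(0.7))}
25 1 {(np.float64(0.32), np.float64(0.44), np.float64(1.95), np.float64(-0.41), np.float64(0.36), np.float64(-2.44))}
30 0 {(np.float64(0.34), np.float64(0.44), np.float64(2.0), np.float64(-0.72), np.float64(0.27), np.float64(1.02))}
30 1 {(np.float64(0.34), np.float64(0.44), np.float64(2.0), np.float64(-0.72), np.float64(0.27), np.float64(-2.12))}
33 0 {(np.float64(0.35), np.float64(0.44), np.float64(2.03), np.float64(-1.02), np.float64(0.23), np.float64(1.32))}
33 1 {(np.float64(0.35), np.float64(0.44), np.float64(2.03), np.float64(-1.02), np.float64(0.23), np.float64(-1.82))}
36 0 set()
36 1 set()
40 0 {(np.float64(0.37), np.float64(0.46), np.float64(2.1), np.float64(4.44), np.float64(0.26), np.float64(2.16))}
40 1 {(np.float64(0.37), np.float64(0.46), np.float64(2.1), np.float64(4.44), np.float64(0.26), np.float64(-0.98))}
44 0 {(np.float64(0.39), np.float64(0.47), np.float64(2.13), np.float64(4.14), np.float64(0.34), np.float64(2.48))}
44 1 {(np.float64(0.39), np.float64(0.47), np.float64(2.13), np.float64(4.14), np.float64(0.34), np.float64(-0.67))}
48 0 set()
48 1 {(np.float64(0.4), np.float64(0.5), np.float64(2.16), np.float64(3.95), np.float64(0.43), np.float64(-0.47))}
```

Findings from the full IK:
- In the present wrist branch the seat is reachable with lean up to about 34°.
- Past 36° the wrist would need its other branch.

So I'll back off to about 33–34° by driving j5 softly to its limit in free space. First retract to in front of the stand.

Request:
play_rows(
  increments=[
    [-0.04, 0, 0.005, 0],
    [-0.08, 0, 0.01, 0],
    [-0.12, 0, 0.02, 0],
    [-0.16, 0, 0.02, 0],
    [-0.2, 0, 0.02, 0],
    [-0.24, 0, 0.02, 0],
    [-0.28, 0, 0.02, 0],
    [-0.32, 0, 0.02, 0],
    [-0.36, 0, 0.02, 0],
    [-0.4, 0, 0.02, 0],
  ],
)

```text
time: 18.55
tool_pos: [0.8378, -0.0005, 0.4324]
ee_rot: [2.914, -0.032, 1.174]
force: [-0.3, 0.5, -2.5]
finger_gap: 0.0394
```

Request:
play_rows(
  increments=[
    [-0.04, 0, 0, 0],
    [-0.08, 0, 0, 0],
    [-0.12, 0, 0, 0],
    [-0.16, 0, 0, 0],
    [-0.2, 0, 0, 0],
    [-0.24, 0, 0, 0],
    [-0.26, 0, -0.02, 0],
    [-0.26, 0, -0.05, 0],
    [-0.26, 0, -0.08, 0],
    [-0.26, 0, -0.1, 0],
  ],
)

```text
time: 19.38
tool_pos: [0.5759, -0.0004, 0.331]
ee_rot: [2.915, -0.032, 1.172]
force: [0.4, 0.4, -3.8]
finger_gap: 0.0395
```

```bash
python3 st.py; python3 - <<'E'
from h import *
for p in [(218,240),(282,210)]: print(back("scene",*p,.16))
cv2.imwrite("pics/s8.png",r.camera("scene")[:,:,::-1])
E
```

```text
19.3833 [ 5.759e-01 -4.000e-04  3.310e-01] j [-0.0275 -0.0183  2.1427  0.0448  0.253  -0.0442] lean 43.8 zy -0.0078 yaw -0.0263 pin axis [-0.0191 -0.9998 -0.0075] F [ 0.4  0.4 -3.8]
[ 0.43960695 -0.28581083  0.16      ]
[ 0.49453347 -0.09992754  0.16      ]
```

View pics/s8.png

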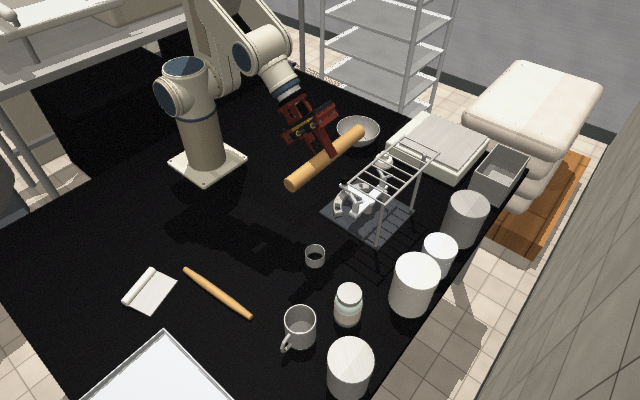

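The pin is level in the grip with lean 43.8° (pin spans (290,185)–(360,130) in the scene view). I'll simulate the soft j5-limit manoeuvre with my IK before doing it.

```bash
cat > sim.py <<'E'
from feas import *
def solvew(pos,T,q0,w):
    def f(q):
        p,M=fk(q); return np.r_[(p-pos)*w,R.from_matrix(M.T@T).as_rotvec()]
    return least_squares(f,np.clip(q0,lo+1e-4,hi-1e-4),bounds=(lo,hi)).x
def info(q):
    p,M=fk(q);z=M[:,2]; return np.round(p,3),'lean',round(np.degrees(np.arctan2(np.hypot(z[0],z[1]),-z[2])),1),'az',round(np.arctan2(z[1],z[0]),3),'piny',np.round(M[:,1],3),'q',np.round(q,2)
def call(q,rows,w=2.1):
    p0,M0=fk(q);tp=p0.copy()
    for dx in rows:
        g=p0+np.array(dx[:3]);d=g-tp;n=np.linalg.norm(d);g=tp+d*min(1,.0417/n) if n>0 else g
        q=solvew(g,rz(dx[3])@M0,q,w);tp=fk(q)[0]
    return q
if __name__=="__main__":
    # check vs. observed gain
    q=np.array([.0011,.7916,.6454,-.0121,1.7104,.0247])
    q=call(q,[[.03*i,0,0,0] for i in range(1,7)]+[[.2,0,0,0]]*2);print(info(q))
    q=call(q,[[.3,0,.14,0]]*2);print(info(q))
    q=r.sense()['joints']
    q=call(q,[[-.0046*i,.01*i,0,0] for i in range(1,11)]);print(info(q))
    for k in range(8):
        q=call(q,[[0,0,-.04*min(i,2),0] for i in (1,2,2)]);print(info(q))
E
python3 sim.py
```

```text
[1.72204413e-04 9.65874533e-05 8.26488952e-06]
(array([0.999, 0.008, 0.358]), 'lean', np.float64(2.8), 'az', np.float64(-0.235), 'piny', array([-0.025, -1.   ,  0.01 ]), 'q', array([-0.  ,  1.11,  0.09, -0.01,  1.9 ,  0.02]))
(array([1.011, 0.008, 0.369]), 'lean', np.float64(5.7), 'az', np.float64(-0.113), 'piny', array([-0.025, -1.   ,  0.009]), 'q', array([-0.  ,  1.1 ,  0.09, -0.01,  1.86,  0.02]))
(array([0.528, 0.1  , 0.327]), 'lean', np.float64(43.4), 'az', np.float64(-0.011), 'piny', array([-0.019, -1.   , -0.008]), 'q', array([ 0.28, -0.07,  2.2 , -0.63,  0.34,  0.83]))
(array([0.529, 0.1  , 0.249]), 'lean', np.float64(43.0), 'az', np.float64(-0.011), 'piny', array([-0.019, -1.   , -0.008]), 'q', array([ 0.27,  0.08,  2.28, -1.31,  0.2 ,  1.53]))
(array([0.535, 0.1  , 0.201]), 'lean', np.float64(38.3), 'az', np.float64(-0.008), 'piny', array([-0.019, -1.   , -0.008]), 'q', array([ 0.26,  0.19,  2.26, -1.31,  0.17,  1.53]))
(array([0.544, 0.102, 0.15 ]), 'lean', np.float64(33.7), 'az', np.float64(-0.008), 'piny', array([-0.019, -1.   , -0.007]), 'q', array([ 0.24,  0.31,  2.22
[... 232 characters left out ...]
]), 'lean', np.float64(25.3), 'az', np.float64(-0.026), 'piny', array([-0.024, -1.   ,  0.001]), 'q', array([ 0.22,  0.57,  2.11, -1.31,  0.11,  1.53]))
(array([ 0.582,  0.113, -0.027]), 'lean', np.float64(21.7), 'az', np.float64(-0.063), 'piny', array([-0.029, -0.999,  0.014]), 'q', array([ 0.23,  0.71,  2.04, -1.31,  0.11,  1.54]))
(array([ 0.595,  0.118, -0.096]), 'lean', np.float64(18.6), 'az', np.float64(-0.108), 'piny', array([-0.033, -0.999,  0.025]), 'q', array([ 0.23,  0.86,  1.95, -1.31,  0.11,  1.55]))
(array([ 0.606,  0.122, -0.168]), 'lean', np.float64(16.1), 'az', np.float64(-0.16), 'piny', array([-0.036, -0.999,  0.036]), 'q', array([ 0.23,  1.  ,  1.85, -1.31,  0.11,  1.56]))
```

The model reproduces the earlier gains and predicts a clean, controlled loss of lean. Executing.

Request:
play_rows(
  increments=[
    [-0.005, 0.015, 0, 0],
    [-0.012, 0.03, 0, 0],
    [-0.02, 0.045, 0, 0],
    [-0.03, 0.06, 0, 0],
    [-0.04, 0.075, 0, 0],
    [-0.046, 0.09, 0, 0],
    [-0.046, 0.1, 0, 0],
    [-0.046, 0.1, 0, 0],
    [-0.046, 0.1, 0, 0],
  ],
)

```text
time: 20.18
tool_pos: [0.5286, 0.1001, 0.328]
ee_rot: [-2.918, 0.031, -1.164]
force: [-0.4, 0.2, -3.2]
finger_gap: 0.0395
```

Request:
play_rows(
  increments=[
    [0, 0, -0.03, 0],
    [0, 0, -0.06, 0],
    [0, 0, -0.08, 0],
    [0, 0, -0.08, 0],
  ],
)

```text
time: 20.52
tool_pos: [0.5289, 0.0992, 0.2502]
ee_rot: [-2.919, 0.041, -1.155]
force: [9.3, -2.7, 5.1]
finger_gap: 0.0394
```

```bash
python3 st.py
```

```text
20.5167 [0.5289 0.0992 0.2502] j [ 0.2743  0.0794  2.277  -1.312   0.2007  1.5349] lean 43.18 zy -0.0077 yaw -0.0347 pin axis [-0.0237 -0.9997 -0.0117] F [ 9.3 -2.7  5.1]
```

Request:
play_rows(
  increments=[
    [0, 0, -0.02, 0],
    [0, 0, -0.04, 0],
  ],
)

```text
time: 20.68
tool_pos: [0.5317, 0.0984, 0.2309]
ee_rot: [-2.939, 0.036, -1.107]
force: [0.1, 0.7, -3.5]
finger_gap: 0.0394
```

```bash
python3 st.py;python3 - <<'E'
from h import *
cv2.imwrite("pics/s9.png",r.camera("scene")[:,:,::-1]);crop("pics/s9.png","pics/s9c.png",250,80,180,140,4)
E
```

```text
20.6833 [0.5317 0.0984 0.2309] j [ 0.2636  0.1222  2.2695 -1.3103  0.1865  1.5278] lean 41.27 zy -0.0076 yaw -0.0285 pin axis [-0.0211 -0.9997 -0.0085] F [ 0.1  0.7 -3.5]
```

View pics/s9c.png

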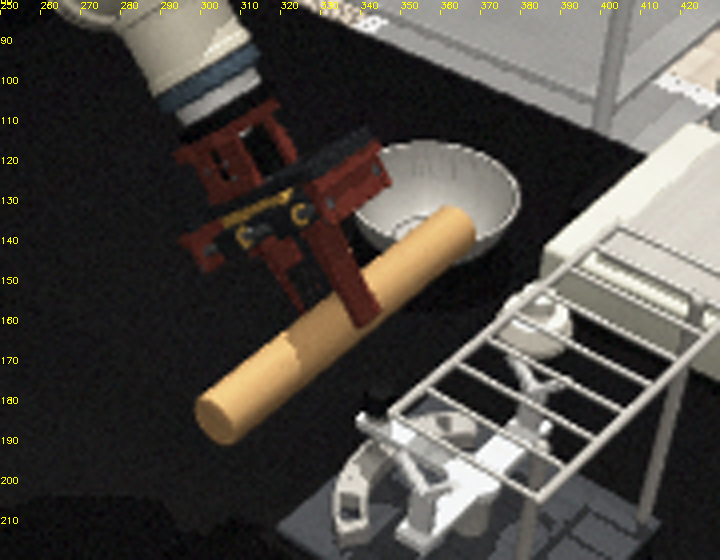

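The 9 N was a transient from the wrist turning; now it reads 0 sideways. Pin is level. Shedding a bit more lean.

Request:
play_rows(
  increments=[
    [0, 0, -0.02, 0],
    [0, 0, -0.04, 0],
    [0, 0, -0.06, 0],
  ],
)

```text
time: 20.98
tool_pos: [0.5387, 0.0991, 0.2009]
ee_rot: [-2.966, 0.03, -1.034]
force: [-0.8, 0.4, -2.8]
finger_gap: 0.0398
```

Request:
play_rows(
  increments=[
    [0, 0.002, -0.02, 0],
    [0, 0.002, -0.045, 0],
  ],
)

```text
time: 21.15
tool_pos: [0.5448, 0.1021, 0.1778]
ee_rot: [-2.984, 0.027, -0.98]
force: [-0.4, 1.0, -3.4]
finger_gap: 0.0395
```

```bash
python3 st.py;python3 - <<'E'
from sim import *
q=r.sense()['joints'];p=fk(q)[0]
for g in ([.536,.1715,.235],[.576,.1715,.188],[.606,.1715,.150],[.612,.1715,.140],[.616,.1715,.1346]):
    d=np.array(g)-fk(q)[0]; n=int(np.ceil(np.linalg.norm(d)/.03)); q=call(q,[list(d*i/n)+[0] for i in range(1,n+1)]+[list(d)+[0]]);print(info(q))
E
```

```text
21.15 [0.5448 0.1021 0.1778] j [ 0.248   0.2508  2.2313 -1.311   0.1566  1.5258] lean 36.37 zy -0.0053 yaw -0.0205 pin axis [-0.0165 -0.9998 -0.0055] F [-0.4  1.  -3.4]
[ 1.61753549e-04  1.26483413e-04 -3.84719010e-05]
(array([0.536, 0.172, 0.235]), 'lean', np.float64(36.4), 'az', np.float64(-0.009), 'piny', array([-0.016, -1.   , -0.006]), 'q', array([ 0.43,  0.15,  2.16, -0.82,  0.35,  1.16]))
(array([0.576, 0.172, 0.188]), 'lean', np.float64(36.4), 'az', np.float64(-0.009), 'piny', array([-0.016, -1.   , -0.006]), 'q', array([ 0.39,  0.3 ,  2.12, -1.07,  0.26,  1.38]))
(array([0.606, 0.172, 0.15 ]), 'lean', np.float64(36.3), 'az', np.float64(-0.009), 'piny', array([-0.017, -1.   , -0.005]), 'q', array([ 0.36,  0.4 ,  2.08, -1.31,  0.22,  1.62]))
(array([0.613, 0.172, 0.142]), 'lean', np.float64(35.9), 'az', np.float64(-0.01), 'piny', array([-0.017, -1.   , -0.005]), 'q', array([ 0.36,  0.42,  2.06, -1.31,  0.22,  1.61]))
(array([0.617, 0.172, 0.136]), 'lean', np.float64(35.6), 'az', np.float64(-0.011), 'piny', array([-0.017, -1.   , -0.004]), 'q', array([ 0.35,  0.44,  2.06, -1.31,  0.22,  1.61]))
```

Simulation shows this lean (36°) stays essentially feasible down to the seat. Moving to the pre-approach point in front of the shelf.

Request:
play_rows(
  increments=[
    [-0.004, 0.005, 0.02, 0],
    [-0.009, 0.02, 0.04, 0],
    [-0.009, 0.035, 0.057, -0.005],
    [-0.009, 0.05, 0.057, -0.005],
    [-0.009, 0.06, 0.057, -0.005],
    [-0.009, 0.0695, 0.057, -0.005],
    [-0.009, 0.0695, 0.057, -0.005],
    [-0.009, 0.0695, 0.057, -0.005],
  ],
)

```text
time: 21.82
tool_pos: [0.536, 0.1719, 0.2348]
ee_rot: [2.983, -0.031, 0.98]
force: [0.7, -0.3, -2.5]
finger_gap: 0.0394
```

```bash
python3 st.py;python3 - <<'E'
from h import *
for n in("scene","top"): cv2.imwrite(f"pics/{n}10.png",r.camera(n)[:,:,::-1])
crop("pics/scene10.png","pics/s10c.png",280,90,150,130,5);crop("pics/top10.png","pics/t10c.png",210,130,110,100,6)
s=r.sense();M=R.from_rotvec(s['ee_rot']).as_matrix();c=s['tool_pos']-.0075*M[:,2]
print('pin centre',c)
for sg in(-1,1):
  e=c+sg*.14*M[:,1];print('end',e,proj("top",e),proj("scene",e))
E
```

```text
21.8167 [0.536  0.1719 0.2348] j [ 0.4292  0.1562  2.1556 -0.83    0.3516  1.1708] lean 36.37 zy -0.0081 yaw -0.0229 pin axis [-0.0197 -0.9998 -0.0044] F [ 0.7 -0.3 -2.5]
pin centre [0.53132842 0.17115053 0.24060212]
end [0.53430344 0.31111748 0.24123576] [219.33266692 203.60671243] [378.84125495 125.62152334]
end [0.5283534  0.03118358 0.23996847] [301.98224712 206.83359683] [321.29156269 170.21540641]
```

View pics/s10c.png

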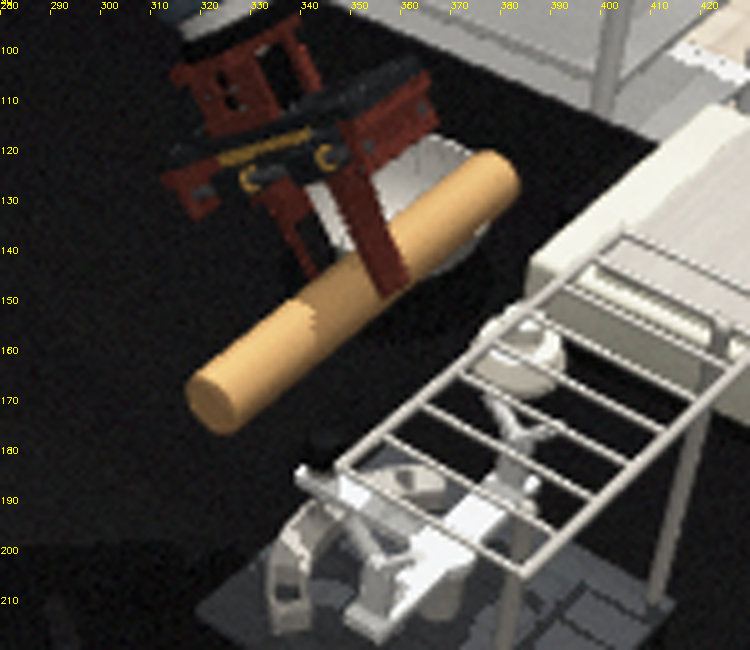

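View pics/t10c.png

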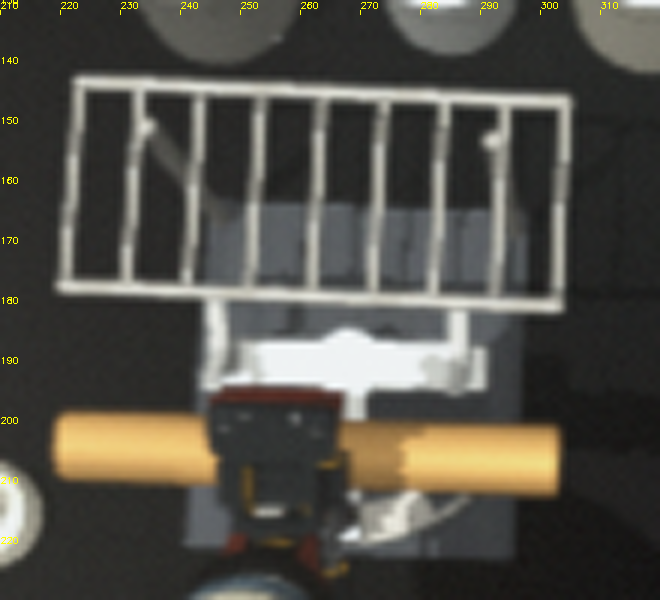

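Pin ends appear at top (219.2,204.2)/(303,206.7), against predictions of (219.3,203.6)/(302,206.8), so the pin is held where I think. Approaching above the notch.

Request:
play_rows(
  increments=[
    [0.018, 0, -0.019, 0],
    [0.036, 0, -0.038, 0],
    [0.054, 0, -0.057, 0],
    [0.066, 0, -0.07, 0],
    [0.072, 0, -0.075, 0],
    [0.072, 0, -0.075, 0],
  ],
)

```text
time: 22.42
tool_pos: [0.6082, 0.1701, 0.158]
ee_rot: [2.982, -0.035, 0.975]
force: [0.2, 0.4, -3.1]
finger_gap: 0.0392
```

```bash
python3 st.py;python3 - <<'E'
from h import *
for n in("scene","top"): cv2.imwrite(f"pics/{n}11.png",r.camera(n)[:,:,::-1])
crop("pics/scene11.png","pics/s11c.png",290,100,140,120,5);crop("pics/top11.png","pics/t11c.png",210,130,110,100,6)
s=r.sense();M=R.from_rotvec(s['ee_rot']).as_matrix();c=s['tool_pos']-.0075*M[:,2]
print('pin centre',c)
E
```

```text
22.4167 [0.6082 0.1701 0.158 ] j [ 0.3611  0.3896  2.0707 -1.2135  0.2354  1.5206] lean 36.22 zy -0.0104 yaw -0.0247 pin axis [-0.0222 -0.9997 -0.0034] F [ 0.2  0.4 -3.1]
pin centre [0.60305583 0.17060371 0.1656428 ]
```

View pics/s11c.png

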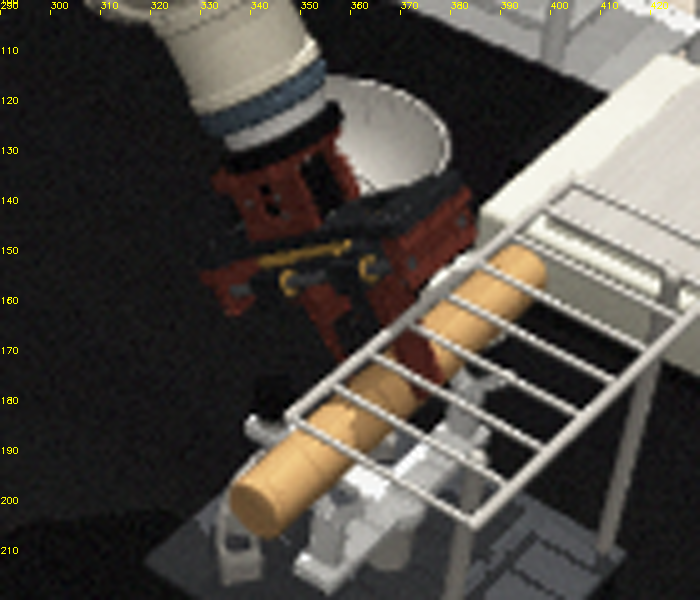

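View pics/t11c.png

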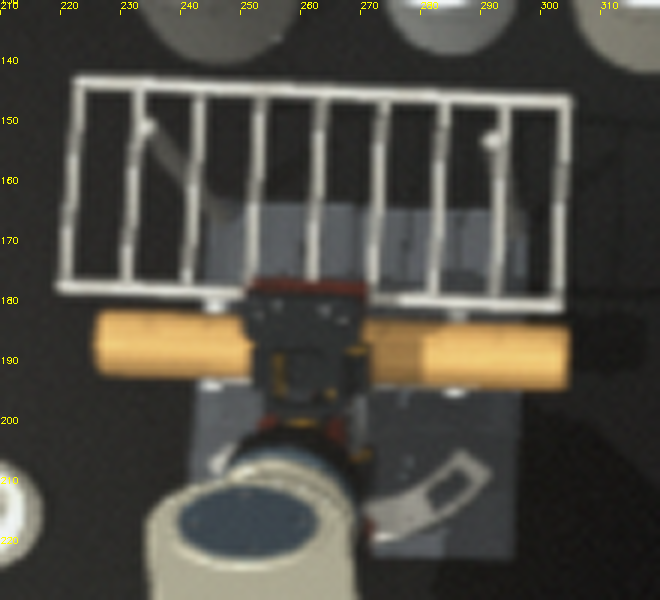

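```bash
python3 - <<'E'
from h import *
t=lambda x,y:(210+x/6-.4,130+y/6-.4)
for nm,a,z in (("Lf",(210,384),.136),("Lr",(215,304),.136),("Rf",(455,393),.136),("Rr",(457,313),.136),("pinL",(97,343),.166),("pinR",(570,356),.166)): print(nm,np.round(back("top",*t(*a),z),4))
E
```

```text
Lf [0.5859 0.2476 0.136 ]
Lr [0.636  0.2467 0.136 ]
Rf [0.583  0.0967 0.136 ]
Rr [0.6332 0.0969 0.136 ]
pinL [0.6052 0.3109 0.166 ]
pinR [0.6024 0.0255 0.166 ]
```

Fork centre by camera is (0.6095, 0.172) and the pin is held at x 0.603, y 0.1706. Lowering slowly, watching the force.

Request:
play_rows(
  increments=[
    [0.001, 0.001, -0.005, 0],
    [0.002, 0.001, -0.01, 0],
    [0.002, 0.001, -0.014, 0],
    [0.002, 0.001, -0.017, 0],
    [0.002, 0.001, -0.017, 0],
  ],
)

```text
time: 22.93
tool_pos: [0.6101, 0.1721, 0.1452]
ee_rot: [2.984, -0.034, 0.972]
force: [0.5, 0.8, -2.8]
finger_gap: 0.039
```

```bash
python3 st.py
```

```text
22.9333 [0.6101 0.1721 0.1452] j [ 0.3627  0.4172  2.0694 -1.3089  0.2276  1.6205] lean 36.08 zy -0.0096 yaw -0.0247 pin axis [-0.0218 -0.9998 -0.004 ] F [ 0.5  0.8 -2.8]
```

Request:
play_rows(
  increments=[
    [0, 0, -0.003, 0],
    [0, 0, -0.006, 0],
    [0, 0, -0.007, 0],
  ],
)

```text
time: 23.18
tool_pos: [0.6112, 0.1727, 0.1408]
ee_rot: [2.986, -0.035, 0.964]
force: [0.1, -0.5, -3.5]
finger_gap: 0.0398
```

Request:
play_rows(
  increments=[
    [0, 0, -0.002, 0],
    [0, 0, -0.003, 0],
  ],
)

```text
time: 23.35
tool_pos: [0.6118, 0.1729, 0.1388]
ee_rot: [2.987, -0.035, 0.961]
force: [0.6, 0.1, -1.6]
finger_gap: 0.0392
```

```bash
python3 st.py
```

```text
23.35 [0.6118 0.1729 0.1388] j [ 0.3621  0.4309  2.0637 -1.3106  0.2256  1.6233] lean 35.66 zy -0.0103 yaw -0.0246 pin axis [-0.0222 -0.9997 -0.0033] F [ 0.6  0.1 -1.6]
```

Request:
play_rows(
  increments=[
    [0, 0, -0.002, 0],
    [0, 0, -0.003, 0],
  ],
)

```text
time: 23.52
tool_pos: [0.6129, 0.1732, 0.1374]
ee_rot: [2.987, -0.035, 0.959]
force: [0.6, -0.6, 3.5]
finger_gap: 0.0392
```

Request:
play_rows(
  increments=[
    [0, 0, -0.002, 0],
    [0, 0, -0.003, 0],
  ],
)

```text
time: 23.68
tool_pos: [0.614, 0.1736, 0.1363]
ee_rot: [2.987, -0.035, 0.958]
force: [-2.6, -1.4, 6.7]
finger_gap: 0.0396
```

```bash
python3 st.py;python3 - <<'E'
from h import *
cv2.imwrite("pics/s12.png",r.camera("scene")[:,:,::-1]);crop("pics/s12.png","pics/s12c.png",320,130,90,90,7)
E
```

```text
23.6833 [0.614  0.1736 0.1363] j [ 0.3616  0.4381  2.0585 -1.3109  0.2251  1.6237] lean 35.56 zy -0.0107 yaw -0.0245 pin axis [-0.0224 -0.9997 -0.0029] F [-2.6 -1.4  6.7]
```

View pics/s12c.png

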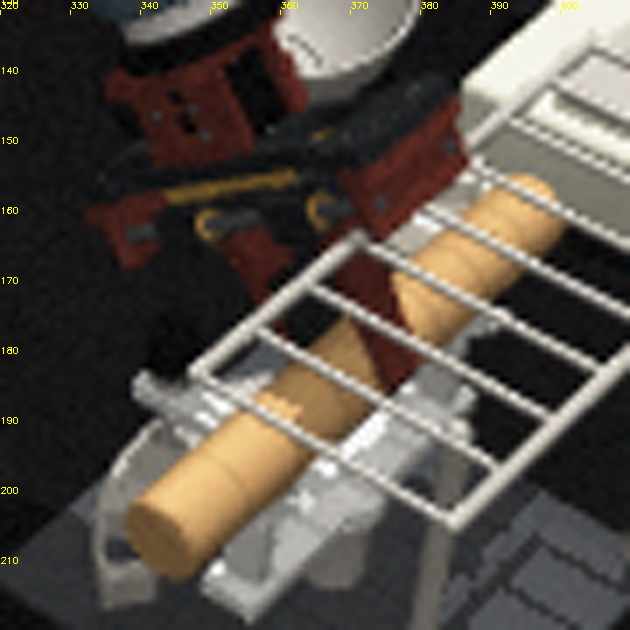

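Pin contacts the forks at about 10 N and has slid down the flank to (0.6096, 0.173, 0.1424), within about 2 mm of the seat. Opening partway to release.

Request:
play_rows(
  increments=[
    [0, 0, 0, 0],
    [0, 0, 0, 0],
    [0, 0, 0, 0],
    [0, 0, 0, 0],
  ],
  grip=0.75,
)

```text
time: 24.07
tool_pos: [0.6145, 0.1738, 0.1369]
ee_rot: [2.987, -0.035, 0.96]
force: [-1.4, -0.6, 6.3]
finger_gap: 0.0631
```

```bash
python3 st.py;python3 - <<'E'
from h import *
for n in("scene","top"): cv2.imwrite(f"pics/{n}13.png",r.camera(n)[:,:,::-1])
crop("pics/scene13.png","pics/s13c.png",320,130,90,90,7);crop("pics/top13.png","pics/t13c.png",210,130,110,100,6)
E
```

```text
24.0667 [0.6145 0.1738 0.1369] j [ 0.3616  0.4377  2.0579 -1.311   0.2251  1.6238] lean 35.62 zy -0.0103 yaw -0.0248 pin axis [-0.0224 -0.9997 -0.0034] F [-1.4 -0.6  6.3]
```

View pics/s13c.png

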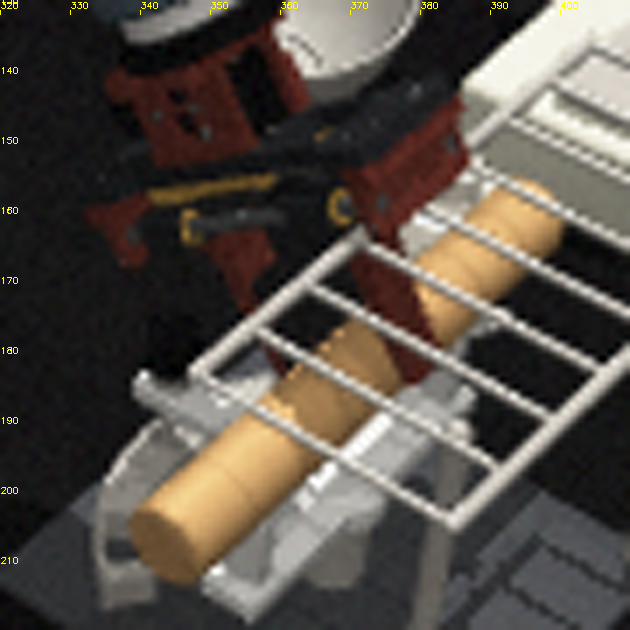

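View pics/t13c.png

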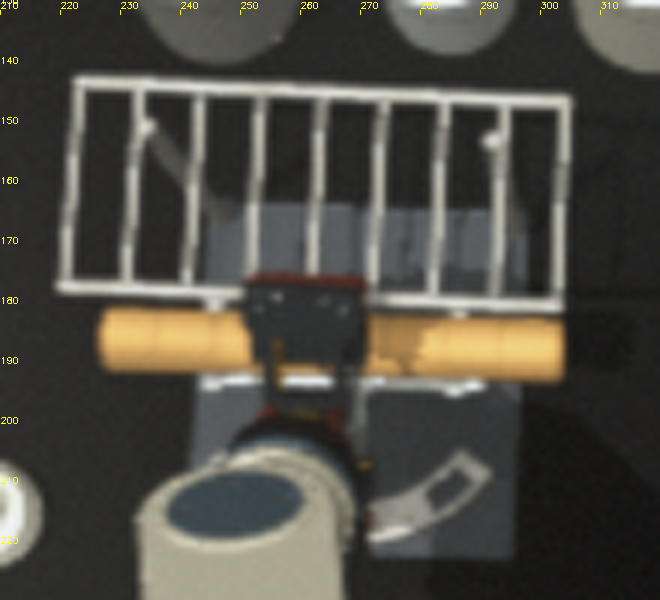

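The pin stays in both notches with the fingers off it. The residual +6 N must be the gripper body lightly on the shelf wire. Backing out along the tool axis.

Request:
play_rows(
  increments=[
    [-0.003, 0, 0.004, 0],
    [-0.008, 0, 0.011, 0],
    [-0.015, 0, 0.021, 0],
    [-0.024, 0, 0.033, 0],
    [-0.035, 0, 0.048, 0],
    [-0.047, 0, 0.065, 0],
    [-0.06, 0, 0.083, 0],
    [-0.073, 0, 0.101, 0],
    [-0.086, 0, 0.119, 0],
    [-0.1, 0, 0.138, 0],
  ],
)

```text
time: 25.0
tool_pos: [0.5134, 0.1737, 0.2749]
ee_rot: [2.988, -0.035, 0.957]
force: [-0.0, -0.1, 0.4]
finger_gap: 0.0661
```

Request:
play_rows(
  increments=[
    [-0.005, -0.03, 0.02, 0],
    [-0.01, -0.07, 0.03, 0],
    [-0.01, -0.11, 0.03, 0],
    [-0.01, -0.15, 0.03, 0],
    [-0.01, -0.19, 0.03, 0],
    [-0.01, -0.23, 0.03, 0],
    [-0.01, -0.27, 0.03, 0],
    [-0.01, -0.3, 0.03, 0],
    [-0.01, -0.3, 0.03, 0],
  ],
)

```text
time: 25.75
tool_pos: [0.503, -0.1075, 0.3042]
ee_rot: [2.989, -0.034, 0.956]
force: [0.2, 0.8, -0.6]
finger_gap: 0.066
```

```bash
python3 st.py;python3 - <<'E'
from h import *
for n in("scene","top"): cv2.imwrite(f"pics/{n}14.png",r.camera(n)[:,:,::-1])
crop("pics/scene14.png","pics/s14c.png",320,130,90,90,7);crop("pics/top14.png","pics/t14c.png",210,130,110,100,6)
E
```

```text
25.75 [ 0.503  -0.1075  0.3042] j [-0.3476 -0.0613  2.1782  0.4299  0.4691 -0.6548] lean 35.46 zy -0.0098 yaw -0.0243 pin axis [-0.0218 -0.9998 -0.0035] F [ 0.2  0.8 -0.6]
```

View pics/s14c.png

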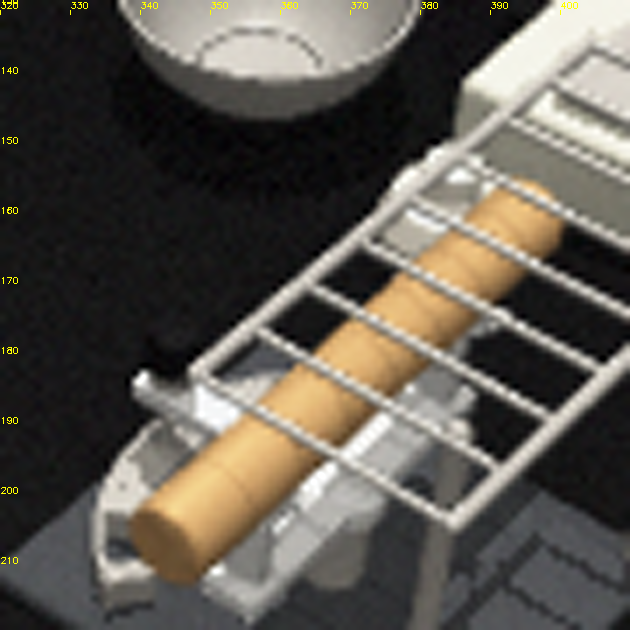

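View pics/t14c.png

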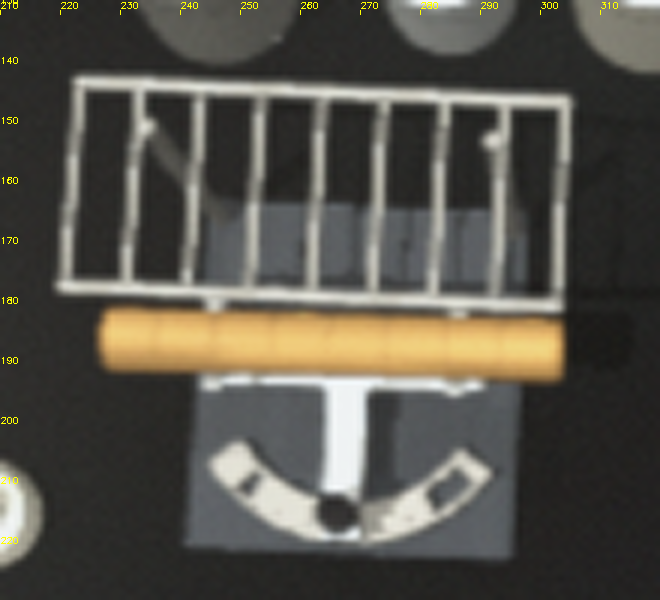

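View pics/scene14.png

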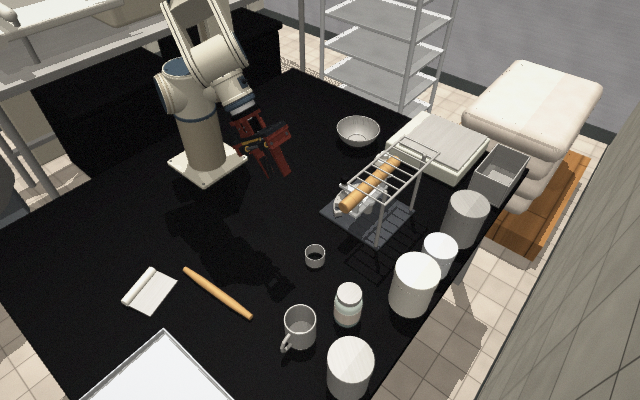

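Check the seating numerically.

```bash
python3 - <<'E'
from h import *
t=lambda x,y:(210+x/6-.4,130+y/6-.4); s=lambda x,y:(320+x/7-.4,130+y/7-.4)
L=back("top",*t(100,340),.14);Rr=back("top",*t(564,349),.14);d=L-Rr
print(L,Rr,(L+Rr)/2,np.linalg.norm(d),'yaw',np.arctan2(-d[0],d[1]))
print('near end face tri',tri(s(165,547),t(564,349)))
print('knob',back("top",*t(338,512),.104))
for x in(-5,0,5):
  for z in (.14,.147): print(x,z,proj("scene",[.6105+x/1000-.0032,.1715-.14+.001,z]))
print('obs',s(165,547))
im=r.camera("top")[:,:,::-1]; a=cv2.imread("pics/top0.png"); 
m=(cv2.absdiff(a,im).max(2)>60); m[270:]=0
cv2.imwrite("pics/diff.png",(m*255).astype(np.uint8))
E
```

```text
[0.61145874 0.31553373 0.14      ] [0.6110607  0.03000968 0.14      ] [0.61125972 0.17277171 0.14      ] 0.285524327873908 yaw -0.0013940514534175879
near end face tri (array([0.6113038 , 0.03059199, 0.14290354]), array([0.00138911]))
knob [0.51111464 0.17024192 0.104     ]
-5 0.14 [340.71776543 206.62021397]
-5 0.147 [340.83640794 204.98035311]
0 0.14 [342.08331818 207.43775201]
0 0.147 [342.20823389 205.79834012]
5 0.14 [343.45413632 208.25844236]
5 0.147 [343.58537287 206.61949516]
obs (343.1714285714286, 207.74285714285713)
```

View pics/diff.png

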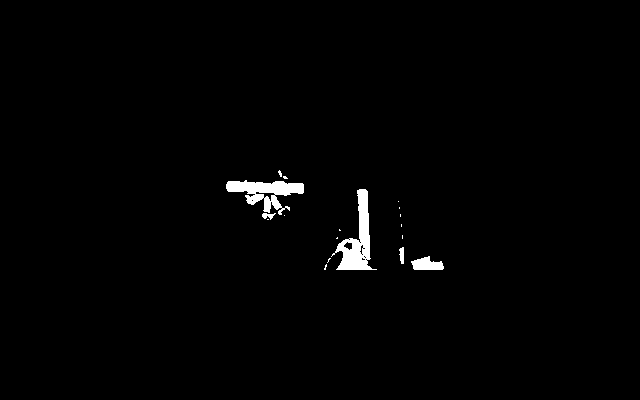

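The bystander differences are shadow only. The pin's slope in the top view looks about 0.02 off the shelf line, so I'll measure it properly by segmentation.

```bash
python3 - <<'E'
from h import *
for n,box in(("top",(205,170,310,205)),("scene",(320,140,410,225))):
    im=cv2.imread(f"pics/{n}14.png"); x0,y0,x1,y1=box
    h=cv2.cvtColor(im,cv2.COLOR_BGR2HSV); m=((h[...,1]>75)&(h[...,0]>8)&(h[...,0]<28)&(h[...,2]>60)).astype(np.uint8)
    k=np.zeros_like(m);k[y0:y1,x0:x1]=m[y0:y1,x0:x1]; m=cv2.morphologyEx(k,cv2.MORPH_CLOSE,np.ones((5,5)))
    ys,xs=np.nonzero(m); print(n,len(xs),xs.min(),xs.max(),ys.min(),ys.max())
    # predicted silhouette of seated cylinder vs mask, fit pose
    from scipy.optimize import minimize
    if n=="top": mt=m
    else: ms=m
def sil(n,c,yaw,roll):
    d=np.array([-np.sin(yaw)*np.cos(roll),np.cos(yaw)*np.cos(roll),np.sin(roll)]);u=np.cross(d,[0,0,1.]);u/=np.linalg.norm(u);w=np.cross(u,d)
    pts=[proj(n,c+s*.14*d+.02*(np.cos(a)*u+np.sin(a)*w)) for s in(-1,1) for a in np.linspace(0,2*np.pi,24,endpoint=False)]
    hull=cv2.convexHull(np.array(pts,np.float32)); S=8
    o=np.zeros((400*2,640*2),np.uint8);cv2.fillConvexPoly(o,np.round((hull+.5)*2*16).astype(np.int32),1,shift=4);return o
T={"top":cv2.resize(mt,None,fx=2,fy=2,interpolation=cv2.INTER_NEAREST),"scene":cv2.resize(ms,None,fx=2,fy=2,interpolation=cv2.INTER_NEAREST)}
def cost(v,full=False):
    c=np.array(v[:3])
    r_=[1-(sil(n,c,v[3],v[4])&T[n]).sum()/(sil(n,c,v[3],v[4])|T[n]).sum() for n in T]
    return r_ if full else sum(r_)
best=None
for x0 in ([.611,.172,.14,-.02,0],[.611,.172,.143,0,0.01],[.609,.172,.142,-.01,-.01]):
    o=minimize(cost,x0,method='Nelder-Mead',options=dict(initial_simplex=[x0]+[np.array(x0)+np.eye(5)[i]*[.005,.005,.005,.02,.02][i] for i in range(5)],maxiter=300))
    print(np.round(o.x,4),o.fun,cost(o.x,True))
print(cost([.611,.1725,.14,-.0226,0],True),cost([.611,.1725,.14,-.005,0],True))
E
```

```text
top 841 226 304 180 193
scene 950 338 400 155 213Traceback (most recent call last):
  File "<stdin>", line 23, in <module>
    res = _minimize_neldermead(fun, x0, args, callback, bounds=bounds,
                               **options)
    fxr = func(xr)
    fx = function(np.copy(x), *(wrapper_args + args))
  File "<stdin>", line 19, in cost
  File "<stdin>", line 13, in sil
  File "h.py", line 10, in proj
    f,cx,cy,e,M=cam(n); q=M.T@(np.array(p)-e); return np.array([cx+f*q[0]/-q[2],cy-f*q[1]/-q[2]])
                ~~~^^^
  File "h.py", line 5, in cam
    c=r.get_calibration(n); f=200/np.tan(np.radians(c['vertical_fov'])/2)
ValueError: time passes only in moves, steps and waits
```

Calling calibration too often; cache it.

```bash
sed -i 's/^def cam(n):/import functools\n@functools.lru_cache(None)\ndef cam(n):/' h.py
cat > seg.py <<'E'
from h import *
from scipy.optimize import minimize
import sys
tag=sys.argv[1]
T={}
for n,box in(("top",(205,170,310,205)),("scene",(320,140,410,225))):
    im=cv2.imread(f"pics/{n}{tag}.png"); x0,y0,x1,y1=box
    im=cv2.resize(im,None,fx=4,fy=4,interpolation=cv2.INTER_CUBIC)
    h=cv2.cvtColor(im,cv2.COLOR_BGR2HSV); m=((h[...,1]>75)&(h[...,0]>8)&(h[...,0]<28)&(h[...,2]>75)).astype(np.uint8)
    k=np.zeros_like(m);k[y0*4:y1*4,x0*4:x1*4]=m[y0*4:y1*4,x0*4:x1*4]; T[n]=cv2.morphologyEx(k,cv2.MORPH_CLOSE,np.ones((21,21)))
    ys,xs=np.nonzero(T[n]);print(n,'PCA slope',cv2.fitLine(np.column_stack([xs,ys]).astype(np.float32),cv2.DIST_L2,0,.01,.01).ravel()[:2])
def sil(n,c,yaw,roll):
    d=np.array([-np.sin(yaw)*np.cos(roll),np.cos(yaw)*np.cos(roll),np.sin(roll)]);u=np.cross(d,[0,0,1.]);u/=np.linalg.norm(u);w=np.cross(u,d)
    pts=[proj(n,c+s*.14*d+.02*(np.cos(a)*u+np.sin(a)*w)) for s in(-1,1) for a in np.linspace(0,2*np.pi,24,endpoint=False)]
    hull=cv2.convexHull(np.array(pts,np.float32)); o=np.zeros((1600,2560),np.uint8)
    cv2.fillConvexPoly(o,np.round((hull*4+1.5)*16).astype(np.int32),1,shift=4);return o
def cost(v,full=False):
    r_=[]
    for n in T:
        s=sil(n,np.array(v[:3]),v[3],v[4]); r_.append(1-(s&T[n]).sum()/(s|T[n]).sum())
    return r_ if full else sum(r_)
for x0 in ([.611,.172,.14,-.02,0],[.609,.172,.143,0,0.01]):
    o=minimize(cost,x0,method='Nelder-Mead',options=dict(initial_simplex=[x0]+[np.array(x0)+np.eye(5)[i]*[.005,.005,.005,.02,.02][i] for i in range(5)],maxiter=200))
    print(np.round(o.x,4),round(o.fun,4),cost(o.x,True))
print(cost([.611,.1725,.14,-.0226,0],True),cost([.611,.1725,.14,-.005,0],True))
E
python3 seg.py 14
```

```text
top PCA slope [0.9996792  0.02532761]
scene PCA slope [ 0.73753494 -0.675309  ]
[ 0.6119  0.1716  0.142  -0.0072 -0.0078] 0.11 [np.float64(0.04164565170401324), np.float64(0.06838131483641274)]
[ 0.6117  0.1717  0.1428 -0.0063  0.0161] 0.1241 [np.float64(0.04274919035624325), np.float64(0.08137772118125042)]
[np.float64(0.0907363086019991), np.float64(0.09477616436705427)] [np.float64(0.07317765632763151), np.float64(0.07544297631370633)]
```

The silhouette fit puts the pin centre at (0.612, 0.172, 0.142), with the seat at about (0.6105, 0.172, 0.140). Its axis is within about 0.02 rad of the shelf line. All of these are inside tolerance and at the limit of the measurement. The arm is clear, so I'm handing in.

```bash
python3 - <<'E'
from plant import r
s=r.sense();print(s['time'],s['force']);print(r.finish_job())
E
```

```text
25.9 [-0.02607335 -0.02329233 -0.63274276]
the job is handed in; nothing more can be done
None
```

The rest is locked in the middle hole, the rolling pin is lying in both forks, and the job was handed in at 25.9 s with the arm clear. No verdict was reported, so the checks below are mine.

**What I did:**
- I gripped the knob, pulled it up 14 mm (7.3 N, matching the spring), swung the rest to the middle hole and let the plunger go down.
- I picked up the rolling pin and turned it crosswise.
- Because the moves only allow shifts and turns about z, I leaned the gripper by reaching past the arm's limit, then eased it back to about 36°.
- I lowered the pin under the shelf to light contact (about 10 N), opened the fingers and backed out.

**Last checks:**

| Check | Estimate | Limit |
|---|---|---|
| Pin across the forks | about 1.5 mm from the seat | 5 mm |
| Pin height | about 2 mm high | 5 mm |
| Pin along the forks | about 0 mm off centre | 25 mm |
| Pin axis | about 0.015 rad off the shelf line, possibly camera bias | 0.06 rad |

- **Rest:** the forks lined up with the shelf to about 0.01 rad before the pin went in. The knob's sideways position alone suggested 0.03–0.04 rad, which disagrees. I trusted the lock because the plunger had gone all the way down into the hole, where the play is only ±0.015 rad.
- **Bystanders:** the before/after top-view picture showed only changes I took for the arm's shadow. I did not measure each one; the jar, mug and bowl showed no change.
- **Joint limits:** joints 3 and 4 sat on their range limits during the leaning and lowering and read 1 to 3 mrad past them. No fault was reported.
- **Shelf contact:** at release the gripper appeared to rest lightly on the shelf wire, about 6 N.

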